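Pack the hoop-bracket squaring jig with the spacer that fits

ROBOT

A 6-joint arm with a two-finger parallel gripper is mounted at the origin on the work surface. World frame = base frame: x ahead of the robot, y to its left, z up, the work surface at z = 0. Lengths are in m, angles in rad, forces in N, time in s.
With the tool pointing down it reaches from about 0.375 to 0.9 m from the base axis. Payload 3.1 kg.
Tool frame: the origin (TCP) lies midway between the tips of the shut fingers; the grasp point (between the pads) lies 19 mm behind it; x points along the fingers, y is the direction in which the jaws open and shut, and the axes are right-handed (so a half turn about x gives the same grasp; the last joint's range is limited). The gripper opens to 87 mm and grips with 3 to 60 N. Pads are 19 mm wide; open, the fingers measure 117 mm over their backs; the gripper's body (75 mm by 190 mm) begins 51 mm behind the grasp point.
Start: joints at [1.044, 0.527, 1.433, -0, 1.181, -0.178], TCP at [0.214, 0.587, 0.223] pointing down, gripper open.
Joint ranges: [-3.08, 3.08], [-0.75, 2.2], [0.22, 2.44], [-1.43, 4.57], [0, 2.65], [-2.85, 2.85]. Speed limits (rad/s): [2.79, 2.79, 3.14, 3.14, 3.14, 3.14].

INTERFACE

Orientations are given as a unit quaternion [x, y, z, w].
In Python, from rig import get_obs, imaging, robot gives the robot as it stands.
- The arm moves only by the shell command python3 -m inch 'ROWS' [FORCE]. ROWS is JSON, a list of rows, each a list of 3 entries, a list of its own where there are three numbers: the finger opening in mm, from 0 to 87, then the shift along the tool's x, y, z in mm, then the turn, a rotation vector about the tool's x, y, z in degrees. In form: [[grip, [dx, dy, dz], [wx, wy, wz]], ...]. A call has 1 to 12 rows; each row shifts and turns the pose as measured when the row begins, along the tool's axes as they then stand; what a row does not reach is not made up. A row lasts 1/8 s, in which the tool goes at most 62.5 mm and 10.7 degrees, less where a joint would pass 70% of its speed; a pose out of reach is approached as far as the arm can. A call with a gripper value outside its range is refused whole. The fingers move at their own pace and stop on an object; FORCE is the grip in N (left out, the last holds). Time passes only in rows, so rows that do not move let the fingers close. It gives the time, the measured TCP pose, the force and the opening at its end, in the units of the state.
- get_obs(): the state, without advancing time (a new reading comes with each control period).
- imaging.camera(name): name is "scene" or "top"; returns the picture (400x640x3 uint8, red, green, blue); there is no depth.
- imaging.camera_params(name): a dict with "camera_matrix" (3x3 intrinsics, pixels), "xyz" and "rotation" of the camera in the world. Camera axes: x right, y down, z forward; pixel columns grow to the right and rows downward; lengths in m; the calibration is good to about 2 mm. A picture is of the moment at which its call begins. camera_params takes no time and is no camera call.
- robot.hand_in(): hands the job in, once; it reports no verdict.
Trained networks look in the newest picture that a camera, given by its name, has taken for a name from the list of things; names that differ only in an ending like _2 or _b are one class to them, and where a whole thing is asked for, a point or a joint stands for the part that bears it (a point fixed in the world has none). Each returns a list of dicts, best first, with "confidence" (0 to 1); they miss things now and then, are a little off and sometimes report something else, mostly with a low value. They report only what shows in the picture. A call takes as long as a camera call. They do not tell look-alikes from the thing itself.
- imaging.cut_out(camera, target): "pixels" (400x640 bool, what is visible of it) and "box" ([centre column, centre row, width, height] in pixels, round what is visible of it).
- imaging.tip_of(camera, target): "pixel" ([column, row] in pixels: a listed point, or the origin of a listed thing).
The state is a dict: "time": time; "q": joint angles; "joint_velocities": joint speeds; "joint_torque": joint torques, N m; "position": TCP position; "tool_rot": TCP orientation; "ft_force": force on the tool from outside, world axes, zero at the start; "moment": the same for the moment, N m; "grip_width": finger opening in m.
Only numpy, scipy, OpenCV 4.12 (cv2) and the standard library are available. Lean on these libraries where they do the work, as an engineer would, in place of code of your own. Each camera call takes 0.05 s, during which the arm holds its last target. There are 200 camera calls.

TASK

Swing the red keeper lever of the squaring jig open, set all the blue hoop brackets that are on the bench down flat in its channel, side by side, pushed home against the rear stop and against the left stop (the end away from the lever's post) and each other. Then find by touch the one brass spacer that fills the gap left at the post end, put it in fully down and about level with the brackets front to back, and swing the keeper fully shut over the row. The other spacers stay on the bench out of the jig, and the thread cones and the tin must not be disturbed.

Things in the scene. Friction and masses are not known exactly. Their poses are not given: they have to be found in the camera images.
- jig: Aluminium squaring jig, fixed. Origin: underside of its base plate, z up. Base top = channel floor, z = 8 mm, its front edge at x = -54 mm. The row runs along y, bars lie along x. Stops are dark steel, 14 mm thick, tops at z = 32 mm; open at the front (-x). A bar 80 mm long touching the rear stop has its origin at x = 0. The lever's post (28 mm thick) is at y = -110 mm
- channel (a point): Middle of the channel floor (jig x = 0, y = 0, z = 8 mm)
- left_stop (a point): Foot of the left stop's inner face: jig x = 0, y = +73.9 mm, z = 8 mm. The stops stand 147.8 mm apart
- right_stop (a point): Foot of the right stop's inner face: jig x = 0, y = -73.9 mm, z = 8 mm; the lever's post is beyond it
- rear_stop (a point): Foot of the rear stop's inner face: jig x = +40 mm, y = 0, z = 8 mm
- keeper (a joint): Angle (rad) of the red keeper lever, swinging level about its upright post: 0 (end stop) = shut, over the row, pointing along the jig's +y; grows anticlockwise from above to 1.7 (end stop); at 1.57 it points to the front (-x), channel free. Stays where left; 1 to 2 N at the knob moves it. Arm 18 mm wide, 62 to 70 mm above the bench, 6 mm over the parts' tabs
- keeper_knob (a point): Middle of the lever's black round knob, 22 mm thick, upright on the arm, 105 mm from the pivot axis, from 70 to 100 mm above the bench (this point is 85 mm up)
- keeper_pivot (a point): Point on the upright pivot axis of the lever, 85 mm above the bench; the arm reaches 120 mm from here
- bracket_a: Blue hoop bracket, a bar 24 mm wide (its y), 80 mm long (its x), 24 mm high, with a lifting tab mid-top (40 mm along x, 14 mm wide, 24 mm high: 48 mm in all), the same either way round. Origin: centre of its underside. Stands on the bench; about 0.14 kg. Absent in some starts (None from the start)
- bracket_b: Blue hoop bracket, a bar 30 mm wide (its y), 80 mm long (its x), 24 mm high, with a lifting tab mid-top (40 mm along x, 14 mm wide, 24 mm high: 48 mm in all), the same either way round. Origin: centre of its underside. Stands on the bench; about 0.14 kg. Absent in some starts (None from the start)
- bracket_c: Blue hoop bracket, a bar 36 mm wide (its y), 80 mm long (its x), 24 mm high, with a lifting tab mid-top (40 mm along x, 14 mm wide, 24 mm high: 48 mm in all), the same either way round. Origin: centre of its underside. Stands on the bench; about 0.14 kg. Absent in some starts (None from the start)
- bracket_d: Blue hoop bracket, a bar 36 mm wide (its y), 80 mm long (its x), 24 mm high, with a lifting tab mid-top (40 mm along x, 14 mm wide, 24 mm high: 48 mm in all), the same either way round. Origin: centre of its underside. Stands on the bench; about 0.14 kg. Absent in some starts (None from the start)
- spacer_p: Brass spacer, 80 mm long (its x), 24 mm high, with a lifting tab mid-top (40 mm along x, 14 mm wide, 24 mm high: 48 mm in all), the same either way round; lower long edges bevelled 4 mm. Origin: centre of its underside. Unmarked: the five are 20, 26, 44, 50 and 56 mm wide (y); find which by squeezing it across or trying the gap; the right one has 1.8 mm to spare. 0.15 to 0.3 kg
- spacer_q: Brass spacer, 80 mm long (its x), 24 mm high, with a lifting tab mid-top (40 mm along x, 14 mm wide, 24 mm high: 48 mm in all), the same either way round; lower long edges bevelled 4 mm. Origin: centre of its underside. Unmarked: the five are 20, 26, 44, 50 and 56 mm wide (y); find which by squeezing it across or trying the gap; the right one has 1.8 mm to spare. 0.15 to 0.3 kg
- spacer_r: Brass spacer, 80 mm long (its x), 24 mm high, with a lifting tab mid-top (40 mm along x, 14 mm wide, 24 mm high: 48 mm in all), the same either way round; lower long edges bevelled 4 mm. Origin: centre of its underside. Unmarked: the five are 20, 26, 44, 50 and 56 mm wide (y); find which by squeezing it across or trying the gap; the right one has 1.8 mm to spare. 0.15 to 0.3 kg
- spacer_s: Brass spacer, 80 mm long (its x), 24 mm high, with a lifting tab mid-top (40 mm along x, 14 mm wide, 24 mm high: 48 mm in all), the same either way round; lower long edges bevelled 4 mm. Origin: centre of its underside. Unmarked: the five are 20, 26, 44, 50 and 56 mm wide (y); find which by squeezing it across or trying the gap; the right one has 1.8 mm to spare. 0.15 to 0.3 kg
- spacer_t: Brass spacer, 80 mm long (its x), 24 mm high, with a lifting tab mid-top (40 mm along x, 14 mm wide, 24 mm high: 48 mm in all), the same either way round; lower long edges bevelled 4 mm. Origin: centre of its underside. Unmarked: the five are 20, 26, 44, 50 and 56 mm wide (y); find which by squeezing it across or trying the gap; the right one has 1.8 mm to spare. 0.15 to 0.3 kg
- cone_red: Red cone of thread, 60 mm across, 118 mm high, standing; origin at the centre of its foot. Not to be disturbed
- cone_gold: Yellow cone of thread, 60 mm across, 118 mm high, standing; origin at the centre of its foot. Not to be disturbed
- tin: Green tin, 94 x 134 mm, 39 mm high; origin at the centre of its underside. Not to be disturbed
Mind the look-alikes: they are no part of the job. What is shaped like the spacer_s but turquoise is not meant.

How it is judged:
By the outcome, as a careful person would: the job done as asked, in the order asked, and still so for the second after the job is handed in, with the robot touching nothing.
Of bracket_a, bracket_b, bracket_c, bracket_d only 3 to 4 are there at a start; the rules pass over those that are not, and their reading is None.
At some moment in a run one of bracket_a, bracket_b, bracket_c, bracket_d, spacer_p, spacer_r, spacer_t may be knocked a few centimetres aside while the robot is not near it.
It also fails if it takes over 210 s, if anything falls off the work surface, if the arm or the gripper's body presses on something with over 40 N, if the wrist force passes 120 N, or if a joint passes its speed limit or range.

## Working session

There is one attempt and no reset: what is moved stays moved. The work goes in short steps, Python scripts to look and compute and a shell command to move; the robot and the scene stay as the last step left them, time stands still between calls to the robot, and variables do not carry over. Pictures are saved under pics/ and viewed, about 12 in all and at most 16, crops included, and the job is handed in when it is done.

```bash
ls; mkdir -p pics
cat > h.py <<'E'
import numpy as np, cv2
from rig import get_obs, imaging, robot
from scipy.spatial.transform import Rotation as R
def snap(n,f,crop=None,s=1):
    im=imaging.camera(n)
    o=im
    if crop: c0,r0,c1,r1=crop; o=im[r0:r1,c0:c1]
    if s!=1: o=cv2.resize(o,None,fx=s,fy=s,interpolation=cv2.INTER_CUBIC)
    cv2.imwrite('pics/'+f,o[:,:,::-1]); return im
def cam(n):
    p=imaging.camera_params(n); K=np.array(p['camera_matrix']); r=np.array(p['rotation'])
    if r.shape!=(3,3): r=R.from_quat(r).as_matrix()
    return K,np.array(p['xyz']),r
def to_world(n,px,z):
    K,t,r=cam(n); d=r@np.linalg.solve(K,[px[0],px[1],1]); return t+d*(z-t[2])/d[2]
def to_px(n,X):
    K,t,r=cam(n); c=r.T@(np.array(X)-t); u=K@c; return u[:2]/u[2]
E
python3 - <<'E'
from h import *
o=get_obs();print({k:np.round(v,3) for k,v in o.items()})
snap('top','t0.png');snap('scene','s0.png')
for n in('top','scene'):print(cam(n))
for t in ['channel','left_stop','right_stop','rear_stop','keeper_knob','keeper_pivot','bracket_a','bracket_c','spacer_p','cone_red','cone_gold','tin']:
  for c in ('top',):
    print(t,c,[(np.round(d['pixel']),round(d['confidence'],2)) for d in imaging.tip_of(c,t)])
E
```

```text
pics
{'time': np.float64(0.0), 'q': array([ 1.043,  0.528,  1.434, -0.   ,  1.181, -0.179]), 'joint_velocities': array([ 0.001,  0.001,  0.001, -0.   , -0.001, -0.001]), 'joint_torque': array([ -0.   , -44.004, -17.659,   0.063,   0.058,  -0.   ]), 'position': array([0.213, 0.587, 0.222]), 'tool_rot': array([ 0.122,  0.697, -0.123,  0.696]), 'ft_force': array([-0.344,  0.073, -0.294]), 'moment': array([-0.002,  0.002, -0.006]), 'grip_width': np.float64(0.087)}
(array([[361.28666481,   0.        , 323.54072699],
       [  0.        , 361.28666481, 200.62782427],
       [  0.        ,   0.        ,   1.        ]]), array([ 0.40527625, -0.03773839,  1.01275863]), array([[-0.01047682, -0.98503575,  0.17203139],
       [-0.99983247,  0.00773718, -0.01658809],
       [ 0.01500882, -0.17217636, -0.98495179]]))
(array([[385.31738566,   0.        , 323.97034019],
       [  0.        , 385.31738566, 203.15279097],
       [  0.        ,   0.        ,   1.        ]]), array([ 1.10350185, -0.36196233,  0.82522694]), array([[ 4.98527772e-01,  6.67069753e-01, -5.53613588e-01],
       [ 8.66873364e-
[... 391 characters left out ...]
]), 0.91)]
bracket_a top [(array([170., 262.]), 0.74), (array([286., 212.]), 0.72), (array([175., 217.]), 0.69), (array([201., 273.]), 0.57)]
bracket_c top [(array([170., 262.]), 0.74), (array([286., 212.]), 0.72), (array([175., 217.]), 0.69), (array([201., 273.]), 0.57)]
spacer_p top [(array([465., 217.]), 0.94), (array([385., 123.]), 0.86), (array([374., 194.]), 0.81), (array([418., 200.]), 0.65), (array([429., 239.]), 0.64), (array([407., 282.]), 0.63), (array([398., 164.]), 0.63), (array([386., 241.]), 0.5)]
cone_red top [(array([420., 197.]), 0.57)]
cone_gold top [(array([461., 173.]), 0.95), (array([287., 206.]), 0.45), (array([406., 280.]), 0.21)]
tin top [(array([283., 126.]), 0.84)]
```

Run:
```python
from h import *
snap('top','t1.png',(130,80,530,330),2)
```

```text
(no output)
```

View pics/t1.png

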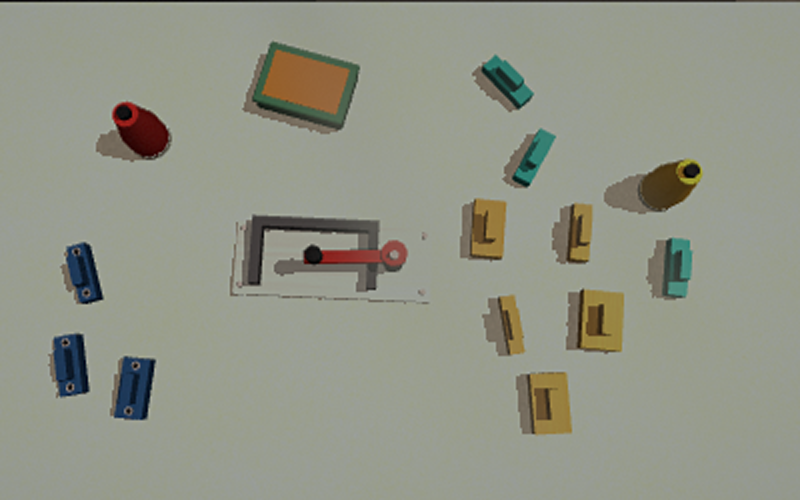

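View pics/s0.png

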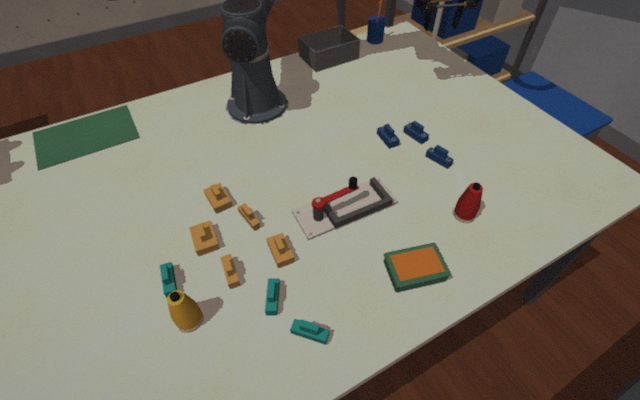

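```bash
cat >> h.py <<'E'
from scipy.optimize import minimize, least_squares
def boxpts(lo,hi,T):
    x,y,a=T; c,s=np.cos(a),np.sin(a)
    P=np.array([[i,j,k] for i in(lo[0],hi[0]) for j in(lo[1],hi[1]) for k in(lo[2],hi[2])])
    return np.c_[x+c*P[:,0]-s*P[:,1],y+s*P[:,0]+c*P[:,1],P[:,2]]
def proj(n,P):
    K,t,r=cam(n); c=(np.array(P)-t)@r; u=c@K.T; return u[:,:2]/u[:,2:]
def sil(n,p,shape,S=4,z0=0,off=(0,0)):
    x,y,a,w=p; m=np.zeros((shape[0]*S,shape[1]*S),np.uint8)
    for lo,hi in (((-.04,-w/2,z0),(.04,w/2,z0+.024)),((-.02,-.007,z0+.024),(.02,.007,z0+.048))):
        h=cv2.convexHull(((proj(n,boxpts(lo,hi,(x,y,a)))-off+.5)*S).astype(np.float32))
        cv2.fillConvexPoly(m,np.round((h-.5)*16).astype(np.int32),1,shift=4)
    return cv2.resize(m.astype(np.float32),(shape[1],shape[0]),interpolation=cv2.INTER_AREA)
def fit(n,mask,z0=0,w=None):
    ys,xs=np.nonzero(mask); o=(max(xs.min()-8,0),max(ys.min()-8,0)); sub=mask[o[1]:ys.max()+9,o[0]:xs.max()+9].astype(np.float32)
    g=to_world(n,(xs.mean(),ys.mean()),z0+.015)
    f=lambda p:np.abs(sil(n,[p[0]/100,p[1]/100,p[2]/5,(w*100 if w else p[3])/100],sub.shape,4,z0,o)-sub).sum()
    best=min((minimize(f,[g[0]*100,g[1]*100,a,3.5],method='Nelder-Mead',options=dict(initial_simplex=[[g[0]*100+i,g[1]*100+j,a+k,3.5+l] for i,j,k,l in((0,0,0,0),(1,0,0,0),(0,1,0,0),(0,0,1,0),(0,0,0,1))],maxiter=400)) for a in(-2,0,2)),key=lambda r:r.fun)
    p=best.x; return p[0]/100,p[1]/100,p[2]/5,(w or p[3]/100),best.fun/sub.sum()
def masks(im):
    h=cv2.cvtColor(im,cv2.COLOR_RGB2HSV).astype(int); H,Sx,V=h[...,0],h[...,1],h[...,2]
    return {'brass':(H>12)&(H<28)&(Sx>100)&(V>90),'blue':(H>100)&(H<125)&(Sx>110),'teal':(H>78)&(H<97)&(Sx>110)}
def parts(n,im,kinds=('brass','blue'),lim=(130,80,530,330)):
    out=[]
    for k in kinds:
        m=masks(im)[k].astype(np.uint8); z=np.zeros_like(m); z[lim[1]:lim[3],lim[0]:lim[2]]=1; m=cv2.morphologyEx(m*z,cv2.MORPH_CLOSE,np.ones((3,3)))
        N,L,st,ce=cv2.connectedComponentsWithStats(m)
        for i in range(1,N):
            if st[i,4]>150: out.append((k,ce[i],L==i,st[i,4]))
    return out
E
python3 - <<'E'
from h import *
im=imaging.camera('top')
for k,c,m,a in parts('top',im):
    x,y,t,w,e=fit('top',m); print(k,np.round(c),a,'x %.4f y %.4f yaw %.1f w %.4f err %.2f'%(x,y,np.degrees(t),w,e))
imaging.camera('scene')
P={'left_stop':(0,.0739,.008),'right_stop':(0,-.0739,.008),'rear_stop':(.04,0,.008),'channel':(0,0,.008),'keeper_pivot':(0,-.11,.085)}
for t in list(P)+['keeper_knob']: print(t,[(np.round(d['pixel'],1),round(d['confidence'],2)) for d in imaging.tip_of('scene',t)])
o=get_obs();print(np.round(R.from_quat(o['tool_rot']).as_matrix(),3))
for px,z in (((325,207),.085),((287,207),.085),((291,197),.008),((259,210),.008)):print(to_world('top',px,z))
E
```

```text
brass [282. 120.] 906 x 0.8134 y 0.0638 yaw -17.8 w 0.1062 err 0.25
brass [374. 194.] 443 x 0.5991 y -0.1971 yaw -5.4 w 0.0404 err 0.08
brass [420. 196.] 244 x 0.5931 y -0.3279 yaw -7.9 w 0.0183 err 0.22Traceback (most recent call last):
  File "<stdin>", line 4, in <module>
  File "h.py", line 35, in fit
    best=min((minimize(f,[g[0]*100,g[1]*100,a,3.5],method='Nelder-Mead',options=dict(initial_simplex=[[g[0]*100+i,g[1]*100+j,a+k,3.5+l] for i,j,k,l in((0,0,0,0),(1,0,0,0),(0,1,0,0),(0,0,1,0),(0,0,0,1))],maxiter=400)) for a in(-2,0,2)),key=lambda r:r.fun)
  File "h.py", line 35, in <genexpr>
    best=min((minimize(f,[g[0]*100,g[1]*100,a,3.5],method='Nelder-Mead',options=dict(initial_simplex=[[g[0]*100+i,g[1]*100+j,a+k,3.5+l] for i,j,k,l in((0,0,0,0),(1,0,0,0),(0,1,0,0),(0,0,1,0),(0,0,0,1))],maxiter=400)) for a in(-2,0,2)),key=lambda r:r.fun)
              ~~~~~~~~^^^^^^^^^^^^^^^^^^^^^^^^^^^^^^^^^^^^^^^^^^^^^^^^^^^^^^^^^^^^^^^^^^^^^^^^^^^^^^^^^^^^^^^^^^^^^^^^^^^^^^^^^^^^^^^^^^^^^^^^^^^^^^^^^^^^^^^^^^^^^^^^^^^^^^^^^^^^^^^^^^^^^^^^^^^^^^^^^^^^^^^^^^^^^^^^^^
    res = _minimize_neldermea
[... 167 characters left out ...]
py", line 34, in <lambda>
    f=lambda p:np.abs(sil(n,[p[0]/100,p[1]/100,p[2]/5,(w*100 if w else p[3])/100],sub.shape,4,z0,o)-sub).sum()
                      ~~~^^^^^^^^^^^^^^^^^^^^^^^^^^^^^^^^^^^^^^^^^^^^^^^^^^^^^^^^^^^^^^^^^^^^^^^^^^
  File "h.py", line 28, in sil
    h=cv2.convexHull(((proj(n,boxpts(lo,hi,(x,y,a)))-off+.5)*S).astype(np.float32))
                       ~~~~^^^^^^^^^^^^^^^^^^^^^^^^^
  File "h.py", line 24, in proj
    K,t,r=cam(n); c=(np.array(P)-t)@r; u=c@K.T; return u[:,:2]/u[:,2:]
          ~~~^^^
  File "h.py", line 11, in cam
    p=imaging.camera_params(n); K=np.array(p['camera_matrix']); r=np.array(p['rotation'])
ValueError: time passes only in moves, steps and waits
```

```bash
python3 - <<'E'
s=open('h.py').read()
s=s.replace("def cam(n):","from functools import lru_cache\n@lru_cache(None)\ndef cam(n):")
open('h.py','w').write(s)
E
python3 - <<'E'
from h import *
im=imaging.camera('top')
for k,c,m,a in parts('top',im):
    x,y,t,w,e=fit('top',m); print(k,np.round(c),a,'x %.4f y %.4f yaw %.1f w %.4f err %.2f'%(x,y,np.degrees(t),w,e))
imaging.camera('scene')
P={'left_stop':(0,.0739,.008),'right_stop':(0,-.0739,.008),'rear_stop':(.04,0,.008),'channel':(0,0,.008),'keeper_pivot':(0,-.11,.085)}
for t in list(P)+['keeper_knob']: print(t,[(np.round(d['pixel'],1),round(d['confidence'],2)) for d in imaging.tip_of('scene',t)])
o=get_obs();print(np.round(R.from_quat(o['tool_rot']).as_matrix(),3))
for px,z in (((325,207),.085),((287,207),.085),((291,197),.008),((259,210),.008)):print(to_world('top',px,z))
E
```

```text
brass [282. 120.] 907 x 0.8134 y 0.0641 yaw -18.3 w 0.1065 err 0.25
brass [374. 194.] 443 x 0.5991 y -0.1971 yaw -5.4 w 0.0404 err 0.08
brass [420. 196.] 243 x 0.5929 y -0.3277 yaw -7.7 w 0.0180 err 0.23
brass [431. 240.] 573 x 0.4671 y -0.3504 yaw -6.9 w 0.0484 err 0.09
brass [386. 242.] 216 x 0.4628 y -0.2243 yaw 8.4 w 0.0138 err 0.14
brass [405. 281.] 562 x 0.3570 y -0.2724 yaw 2.4 w 0.0443 err 0.05
blue [172. 216.] 315 x 0.5393 y 0.3659 yaw 16.7 w 0.0208 err 0.19
blue [165. 262.] 395 x 0.4143 y 0.3762 yaw 9.8 w 0.0266 err 0.16
blue [197. 274.] 429 x 0.3824 y 0.2894 yaw -6.2 w 0.0330 err 0.15
left_stop [(array([378.3, 191.7]), 0.63), (array([355.6, 201.1]), 0.21)]
right_stop [(array([333.9, 212.7]), 0.95)]
rear_stop [(array([351.6, 205.7]), 0.68), (array([361.8, 211.6]), 0.65)]
channel [(array([353.7, 203. ]), 0.7), (array([359.3, 212.7]), 0.37)]
keeper_pivot [(array([319.8, 195.7]), 0.85)]
keeper_knob [(array([348.6, 184.8]), 0.73)]
[[-0.     0.342  0.94 ]
 [-0.     0.94  -0.342]
 [-1.    -0.     0.   ]]
[ 0.55047501 -0.05698051  0.085     ]
[0.55127655 0.04164981 0.085     ]
[0.59189119 0.03715419 0.008     ]
[0.55551926 0.1265556  0.008     ]
```

```bash
cat >> h.py <<'E'
def go(x,y,z,yaw=0,pr=True):
    o=get_obs(); M=R.from_quat(o['tool_rot']).as_matrix(); p=np.array(o['position'])
    cur=np.degrees(np.arctan2(-M[0,1],M[1,1])); d=(yaw-cur+90)%180-90
    a=np.radians(cur+d); T=np.c_[[0,0,-1],[-np.sin(a),np.cos(a),0],[np.cos(a),np.sin(a),0]]
    if M[:,1]@T[:,1]<0 and abs(d)<90: T[:,1:]*=-1
    s=T.T@(np.array([x,y,z])-p)*1000
    tilt=np.degrees(np.arccos(np.clip(-M[2,0],-1,1)))
    if pr: print('cur yaw %.1f tilt %.2f q6 %.2f pos %s grip %.1f F %s | turn about tool x: %.1f, then shift'%(cur,tilt,o['q'][5],np.round(p*1000,1),o['grip_width']*1000,np.round(o['ft_force'],1),-d),np.round(s,1))
    return d,s
E
python3 - <<'E'
from h import *
obs=[('top',(325,207),(0,-.11,.085)),('top',(287,207),(0,-.005,.085)),('top',(259,210),(0,.0739,.008)),('scene',(378.3,191.7),(0,.0739,.008)),('scene',(333.9,212.7),(0,-.0739,.008)),('scene',(319.8,195.7),(0,-.11,.085)),('scene',(348.6,184.8),(0,-.005,.085))]
def f(p):
    r=[]
    for n,px,X in obs:
        c,s=np.cos(p[2]),np.sin(p[2]); r+=list(proj(n,[[p[0]+c*X[0]-s*X[1],p[1]+s*X[0]+c*X[1],X[2]]])[0]-px)
    return r
r=least_squares(f,[.551,.053,0],loss='soft_l1');p=r.x;print(p,np.degrees(p[2]),np.round(np.array(f(p)).reshape(-1,2),1))
for a in np.radians([0,10,20,30,45,60,75,93]):
    t=p[2]+np.pi/2+a; c,s=np.cos(p[2]),np.sin(p[2]); print(np.round([p[0]+s*.11+.105*np.cos(t),p[1]-c*.11+.105*np.sin(t)],4))
go(p[0]-np.sin(p[2])*-.005,p[1]-.005,.18,0)
E
```

```text
[ 0.55355237  0.05234995 -0.02762604] -1.5828555695122524 [[ 0.2 -0. ]
 [-2.2 -0.8]
 [ 0.1 -0. ]
 [-0.9  0.3]
 [-2.3 -1.2]
 [-0.3  2.2]
 [ 6.5 -1.5]]
[0.5534 0.0474]
[0.5351 0.0463]
[0.5173 0.042 ]
[0.5005 0.0347]
[0.4783 0.0187]
[ 0.4611 -0.0026]
[ 0.4499 -0.0276]
[ 0.4455 -0.0602]
cur yaw -20.0 tilt 0.00 q6 -0.18 pos [213.6 587.3 222.5] grip 87.0 F [-0.1 -0.4 -0.6] | turn about tool x: -20.0, then shift [  42.5 -540.   339.8]
```

```bash
python3 -m inch '[[87,[0,0,0],[-10,0,0]],[87,[0,0,0],[-10,0,0]],[87,[0,-49,31],[0,0,0]],[87,[0,-49,31],[0,0,0]],[87,[0,-49,31],[0,0,0]],[87,[0,-49,31],[0,0,0]],[87,[0,-49,31],[0,0,0]],[87,[0,-49,31],[0,0,0]],[87,[0,-49,31],[0,0,0]],[87,[0,-49,31],[0,0,0]],[87,[0,-49,31],[0,0,0]],[87,[0,-49,31],[0,0,0]]]'
python3 -c "
from h import *
go(.5534,.046,.076)"
```

```text
time: 2.7
position: [0.5412, 0.093, 0.2241]
tool_rot: [-0.005, 0.704, 0.01, 0.71]
ft_force: [0.2, 0.1, 0.4]
grip_width: 0.0871
cur yaw 1.2 tilt 0.66 q6 -1.63 pos [541.2  93.  224.1] grip 87.1 F [0.2 0.1 0.4] | turn about tool x: 1.2, then shift [148.1 -47.   12.2]
```

```bash
sed -i "s/turn about tool x: %.1f, then shift'%(/turn %s, then shift'%(/; s/np.round(o\['ft_force'\],1),-d),/np.round(o['ft_force'],1),np.round(R.from_matrix(M.T@T).as_rotvec(degrees=True),1)),/" h.py
python3 -m inch '[[87,[0,-47,12],[1.2,0,0]],[87,[48,0,0],[0,0,0]],[87,[48,0,0],[0,0,0]],[87,[0,0,0],[0,0,0]]]' 15
python3 - <<'E'
from h import *
go(.5534,.046,.076)
snap('top','t2.png',(230,140,430,290),4)
E
```

```text
time: 3.2
position: [0.5622, 0.0389, 0.1278]
tool_rot: [0.005, 0.7, -0.002, 0.714]
ft_force: [-1.4, -0.3, 0.4]
grip_width: 0.0868
cur yaw -0.5 tilt 1.12 q6 -1.70 pos [562.2  38.9 127.8] grip 86.8 F [-1.4 -0.3  0.4] | turn [-0.5  1.1 -0.3], then shift [51.8  7.1 -8.8]
```

View pics/t2.png

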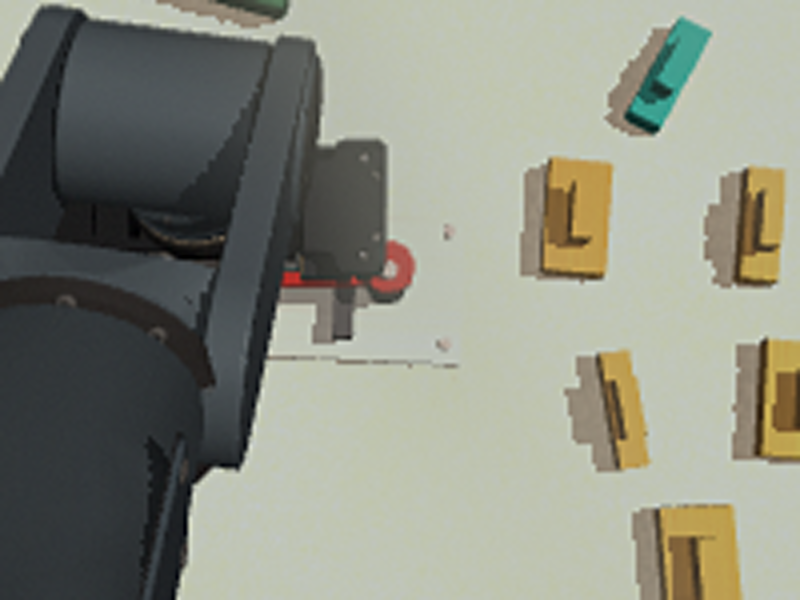

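```bash
python3 -m inch '[[87,[10,7,-9],[-0.5,1.1,-0.3]],[87,[20,0,0],[0,0,0]],[87,[20,0,0],[0,0,0]],[20,[0,0,0],[0,0,0]],[15,[0,0,0],[0,0,0]],[15,[0,0,0],[0,0,0]],[15,[0,0,0],[0,0,0]],[15,[0,0,0],[0,0,0]]]' 15
python3 -c "
from h import *
go(.5534,.046,.076)"
```

```text
time: 4.25
position: [0.5607, 0.0494, 0.0892]
tool_rot: [-0.003, 0.7, 0.001, 0.714]
ft_force: [0.3, -0.3, -0.5]
grip_width: 0.0448
cur yaw 0.3 tilt 1.22 q6 -1.69 pos [560.7  49.4  89.2] grip 44.8 F [ 0.3 -0.3 -0.5] | turn [0.3 1.2 0.2], then shift [13.2 -3.4 -7.3]
```

```bash
python3 -m inch '[[45,[6,-3,-4],[0.3,1.2,0]],[45,[6,0,-4],[0,0,0]],[45,[2,0,0],[0,0,0]],[15,[0,0,0],[0,0,0]],[15,[0,0,0],[0,0,0]],[15,[0,0,0],[0,0,0]],[15,[0,0,0],[0,0,0]]]' 15
python3 -c "
from h import *
go(.5534,.046,.076)"
```

```text
time: 5.12
position: [0.5518, 0.0433, 0.0736]
tool_rot: [-0.004, 0.708, -0.002, 0.706]
ft_force: [-0.7, 0.7, -0.2]
grip_width: 0.0216
cur yaw 0.2 tilt 0.52 q6 -1.68 pos [551.8  43.3  73.6] grip 21.6 F [-0.7  0.7 -0.2] | turn [ 0.2 -0.2  0.5], then shift [-2.4  2.7  1.6]
```

```bash
python3 -m inch '[[15,[0,0,-10],[0,0,0]],[15,[0,-1,-10],[0,0,0]],[15,[0,-2,-10],[0,0,0]],[15,[0,-3,-10],[0,0,0]],[15,[0,-3,-9],[0,0,0]],[15,[0,-4,-9],[0,0,0]],[15,[0,0,0],[0,0,0]]]' 15
python3 - <<'E'
from h import *
go(.5505-.105*np.sin(.7),-.0617+.105*np.cos(.7),.075)
E
```

```text
time: 6.0
position: [0.4937, 0.0288, 0.0737]
tool_rot: [-0.005, 0.705, -0.002, 0.709]
ft_force: [2.3, -1.9, -4.5]
grip_width: 0.0212
cur yaw 0.3 tilt 0.66 q6 -1.73 pos [493.7  28.8  73.7] grip 21.2 F [ 2.3 -1.9 -4.5] | turn [0.3 0.3 0.6], then shift [ -1.3 -10.2 -10.9]
```

```bash
python3 -m inch '[[15,[0,-7,-9.5],[0,0,0]],[15,[0,-8,-9],[0,0,0]],[15,[0,-9,-8],[0,0,0]],[15,[0,-10,-6.5],[0,0,0]],[15,[0,-10.5,-5.5],[0,0,0]],[15,[0,0,0],[0,0,0]]]' 15
python3 - <<'E'
from h import *
go(.5505-.105*np.sin(1.62),-.0617+.105*np.cos(1.62),.075)
E
```

```text
time: 6.75
position: [0.446, -0.016, 0.0737]
tool_rot: [-0.003, 0.71, -0.0, 0.704]
ft_force: [0.4, 1.2, -2.5]
grip_width: 0.0213
cur yaw 0.3 tilt 0.51 q6 -1.85 pos [446.  -16.   73.7] grip 21.3 F [ 0.4  1.2 -2.5] | turn [ 0.3 -0.4  0.3], then shift [ -1.3 -50.8  -0.3]
```

```bash
python3 -m inch '[[15,[0,-10,3],[0,0,0]],[15,[0,-11,2],[0,0,0]],[15,[0,-11,1],[0,0,0]],[15,[0,-11,0],[0,0,0]],[15,[0,-11,0],[0,0,0]],[15,[0,0,0],[0,0,0]]]' 15
python3 - <<'E'
from h import *
go(.5505-.105*np.sin(1.62),-.0617+.105*np.cos(1.62),.075)
E
```

```text
time: 7.5
position: [0.4353, -0.0659, 0.0738]
tool_rot: [-0.0, 0.722, 0.005, 0.692]
ft_force: [-2.1, -0.5, -0.9]
grip_width: 0.0216
cur yaw 0.4 tilt 2.51 q6 -1.96 pos [435.3 -65.9  73.8] grip 21.6 F [-2.1 -0.5 -0.9] | turn [ 0.4 -2.5 -0.4], then shift [-1.2 -0.9 10.3]
```

```bash
python3 -m inch '[[60,[0,0,0],[0,0,0]],[60,[0,0,0],[0,0,0]],[60,[0,0,0],[0,0,0]],[60,[-50,0,0],[0,-2.5,0]],[60,[-50,0,0],[0,0,0]],[60,[-20,50,0],[0,0,0]],[87,[0,60,0],[0,0,0]],[87,[0,60,0],[0,0,0]],[87,[0,60,0],[0,0,0]],[87,[0,60,0],[0,0,0]],[87,[0,60,0],[0,0,0]],[87,[0,60,0],[0,0,0]]]' 15
python3 - <<'E'
from h import *
go(.4143,.3762,.08)
im=snap('top','t3.png',(220,160,350,260),6)
for k,c,m,a in parts('top',im):
    x,y,t,w,e=fit('top',m); print(k,np.round(c),a,'x %.4f y %.4f yaw %.1f w %.4f err %.2f'%(x,y,np.degrees(t),w,e))
E
```

```text
time: 9.0
position: [0.4484, 0.3507, 0.2011]
tool_rot: [0.003, 0.698, 0.0, 0.716]
ft_force: [0.6, -0.2, 0.7]
grip_width: 0.087
cur yaw -0.3 tilt 1.51 q6 -1.09 pos [448.4 350.7 201.1] grip 87.0 F [ 0.6 -0.2  0.7] | turn [-0.3  1.5 -0.3], then shift [121.1  25.5 -34.1]
brass [282. 120.] 906 x 0.8134 y 0.0638 yaw -17.8 w 0.1062 err 0.25
brass [374. 194.] 443 x 0.5991 y -0.1971 yaw -5.4 w 0.0404 err 0.08
brass [420. 196.] 245 x 0.5928 y -0.3278 yaw -7.9 w 0.0180 err 0.22
brass [431. 240.] 578 x 0.4671 y -0.3506 yaw -6.5 w 0.0484 err 0.08
brass [386. 242.] 216 x 0.4628 y -0.2243 yaw 8.4 w 0.0138 err 0.14
brass [405. 281.] 562 x 0.3570 y -0.2724 yaw 2.4 w 0.0443 err 0.05
blue [172. 216.] 316 x 0.5399 y 0.3656 yaw 16.8 w 0.0203 err 0.20
blue [167. 266.] 247 x 0.3947 y 0.3665 yaw -1.2 w -0.0003 err 0.53
blue [197. 274.] 428 x 0.3825 y 0.2893 yaw -6.2 w 0.0328 err 0.15
```

View pics/t3.png

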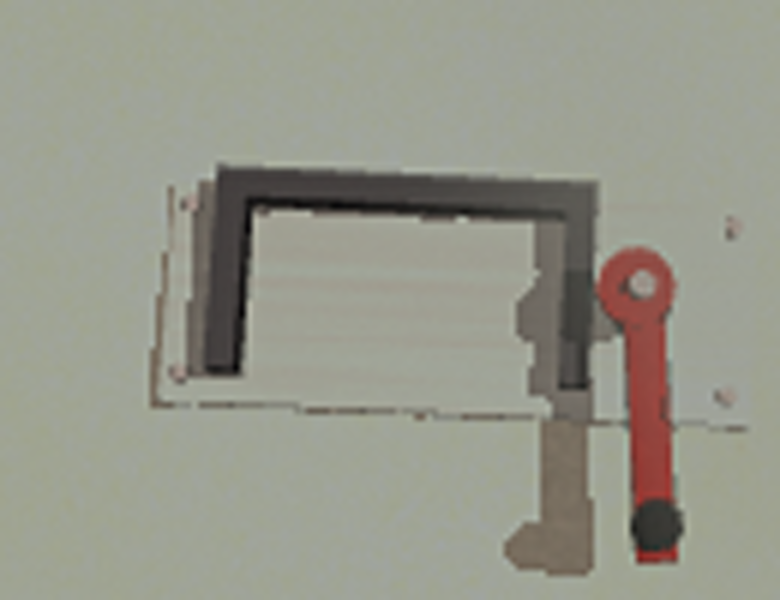

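Run:
```python
from h import *
obs=[((217,165),(.054,.0879,.032)),((598,182),(.054,-.0879,.032)),((250,198),(.04,.0739,.032)),((567,212),(.04,-.0739,.032)),((640,275),(0,-.11,.07)),((152,405),(-.054,None,.008)),((745,430),(-.054,None,.008)),((400,412),(-.054,None,.008))]
def f(p):
    r=[];c,s=np.cos(p[2]),np.sin(p[2])
    for px,X in obs:
        W=to_world('top',((px[0]+.5)/6-.5+220,(px[1]+.5)/6-.5+160),X[2]); d=W[:2]-p[:2]; l=(c*d[0]+s*d[1],-s*d[0]+c*d[1])
        r+=[(l[0]-X[0])*1000,0 if X[1] is None or X[0]==0 else (l[1]-X[1])*1000]
    return r
r=least_squares(f,[.551,.05,0],loss='soft_l1');p=r.x;print(p,np.degrees(p[2]));print(np.round(np.array(f(p)).reshape(-1,2),1))
```

```text
[ 0.55705801  0.04737981 -0.04963524] -2.843889928389844
[[ 0.7  0.4]
 [ 0.1  0.4]
 [-0.1 -1.8]
 [-0.6  0.1]
 [ 5.3  0. ]
 [-1.   0. ]
 [-1.4  0. ]
 [ 0.5  0. ]]
```

```bash
python3 -m inch '[[50,[0,0,0],[-8.5,1.5,0]],[50,[0,0,0],[-8.5,0,0]],[50,[20,38,44],[0,0,0]],[50,[40,0,45],[0,0,0]],[50,[30,0,0],[0,0,0]]]' 10
python3 - <<'E'
from h import *
go(.540,.3656,.01,16.8)
E
```

```text
time: 9.68
position: [0.5248, 0.4299, 0.1133]
tool_rot: [-0.105, 0.693, 0.115, 0.703]
ft_force: [-0.1, -0.9, -0.6]
grip_width: 0.0516
cur yaw 18.0 tilt 1.15 q6 -1.37 pos [524.8 429.9 113.3] grip 51.6 F [-0.1 -0.9 -0.6] | turn [ 1.2  0.9 -0.7], then shift [103.3 -66.   -4. ]
```

```bash
python3 -m inch '[[50,[20,-40,-4],[1.2,0.9,-0.7]],[50,[20,-26,0],[0,0,0]],[50,[0,0,0],[0,0,0]]]' 10
python3 - <<'E'
from h import *
go(.540,.3656,.01,16.8)
E
```

```text
time: 10.05
position: [0.54, 0.3647, 0.0675]
tool_rot: [-0.104, 0.701, 0.103, 0.698]
ft_force: [-0.2, 0.3, 0.9]
grip_width: 0.0499
cur yaw 16.8 tilt 0.28 q6 -1.44 pos [540.  364.7  67.5] grip 49.9 F [-0.2  0.3  0.9] | turn [ 0.  -0.3  0. ], then shift [57.5  0.9  0.2]
```

```bash
python3 -m inch '[[50,[25,1,0],[0,0,0]],[50,[25,0,0],[0,0,0]],[50,[7,0,0],[0,0,0]],[15,[0,0,0],[0,0,0]],[15,[0,0,0],[0,0,0]],[15,[0,0,0],[0,0,0]],[15,[0,0,0],[0,0,0]],[15,[0,0,0],[0,0,0]]]' 10
python3 - <<'E'
from h import *
go(.540,.3656,.01,16.8)
E
```

```text
time: 11.05
position: [0.5438, 0.3716, 0.0167]
tool_rot: [-0.102, 0.696, 0.105, 0.703]
ft_force: [0.3, -0.2, -0.7]
grip_width: 0.024
cur yaw 16.9 tilt 0.59 q6 -1.44 pos [543.8 371.6  16.7] grip 24.0 F [ 0.3 -0.2 -0.7] | turn [ 0.1  0.6 -0.2], then shift [ 6.7 -4.6 -5.3]
```

```bash
python3 -m inch '[[60,[0,0,0],[0,0,0]],[60,[0,0,0],[0,0,0]],[60,[-30,0,-5],[0,0,0]],[60,[-20,0,0],[0,0,0]],[60,[0,0,0],[10,0,0]],[60,[0,0,0],[10,0,0]],[60,[0,0,0],[10,0,0]],[60,[0,0,0],[10,0,0]],[60,[0,0,0],[10,0,0]],[60,[0,0,0],[10,0,0]],[60,[0,0,0],[10,0,0]],[60,[0,0,0],[10,0,0]]]' 10
python3 - <<'E'
from h import *
go(.5405,.370,.03,-73.1)
im=imaging.camera('top')
for k,c,m,a in parts('top',im,('blue',)):
    x,y,t,w,e=fit('top',m,w=.024); print(k,np.round(c),a,'x %.4f y %.4f yaw %.1f w %.4f err %.2f'%(x,y,np.degrees(t),w,e))
E
```

```text
time: 12.55
position: [0.5414, 0.3705, 0.0722]
tool_rot: [0.389, 0.591, -0.379, 0.596]
ft_force: [-0.5, -0.9, 0.2]
grip_width: 0.0602
cur yaw -65.8 tilt 0.92 q6 0.01 pos [541.4 370.5  72.2] grip 60.2 F [-0.5 -0.9  0.2] | turn [ 7.3 -0.2 -0.9], then shift [42.2 -1.   0.2]
blue [172. 215.] 239 x 0.5393 y 0.3654 yaw 23.8 w 0.0240 err 0.58
blue [165. 262.] 395 x 0.4144 y 0.3756 yaw 9.8 w 0.0240 err 0.18
blue [197. 274.] 430 x 0.3822 y 0.2890 yaw -3.4 w 0.0240 err 0.29
```

```bash
python3 -m inch '[[60,[0,-1,0],[7.3,-0.2,-0.9]],[60,[0,0,0],[0,0,0]],[60,[20,0,0],[0,0,0]],[60,[18,0,0],[0,0,0]],[60,[4,0,0],[0,0,0]],[35,[0,0,0],[0,0,0]],[35,[0,0,0],[0,0,0]],[35,[0,0,0],[0,0,0]],[35,[0,0,0],[0,0,0]],[35,[0,0,0],[0,0,0]]]' 25
python3 - <<'E'
from h import *
go(.540,.3656,.03,-73)
E
```

```text
time: 13.85
position: [0.5403, 0.3698, 0.0272]
tool_rot: [0.42, 0.569, -0.42, 0.569]
ft_force: [0.4, -0.2, -0.8]
grip_width: 0.04
cur yaw -72.8 tilt 0.04 q6 0.13 pos [540.3 369.8  27.2] grip 40.0 F [ 0.4 -0.2 -0.8] | turn [0.2 0.  0. ], then shift [-2.8 -1.5  3.9]
```

```bash
cat >> h.py <<'E'
JG=[.5571,.0474,np.radians(-2.84)]
def J(x,y,z,yaw=-92.84):
    c,s=np.cos(JG[2]),np.sin(JG[2]); x,y=x/1000,y/1000
    return go(JG[0]+c*x-s*y,JG[1]+s*x+c*y,z/1000,yaw)
E
python3 -m inch '[[35,[-30,0,0],[0,0,0]],[35,[-40,0,0],[0,0,0]],[35,[-10,0,0],[10,0,0]],[35,[0,0,0],[10,0,0]],[35,[0,0,0],[0,0,0]]]' 25
python3 - <<'E'
from h import *
J(-8,56,45)
E
```

```text
time: 14.48
position: [0.5406, 0.3699, 0.11]
tool_rot: [0.514, 0.485, -0.514, 0.485]
ft_force: [0.4, -0.2, -1.4]
grip_width: 0.0397
cur yaw -93.3 tilt 0.04 q6 0.49 pos [540.6 369.9 110. ] grip 39.7 F [ 0.4 -0.2 -1.4] | turn [-0.5  0.  -0. ], then shift [ 65.   24.5 265.3]
```

```bash
python3 -m inch '[[35,[0,5,50],[-0.5,0,0]],[35,[0,5,55],[0,0,0]],[35,[0,5,55],[0,0,0]],[35,[0,5,55],[0,0,0]],[35,[0,4,50],[0,0,0]],[35,[0,0,0],[0,0,0]]]' 25
python3 - <<'E'
from h import *
J(-8,56,45)
snap('top','t4.png',(190,150,350,270),5)
E
```

```text
time: 15.22
position: [0.5549, 0.0979, 0.1093]
tool_rot: [0.508, 0.493, -0.505, 0.494]
ft_force: [0.0, 1.1, -0.9]
grip_width: 0.0397
cur yaw -91.5 tilt 0.24 q6 0.00 pos [554.9  97.9 109.3] grip 39.7 F [ 0.   1.1 -0.9] | turn [ 1.4 -0.  -0.2], then shift [64.3 -3.3 -5.7]
```

View pics/t4.png

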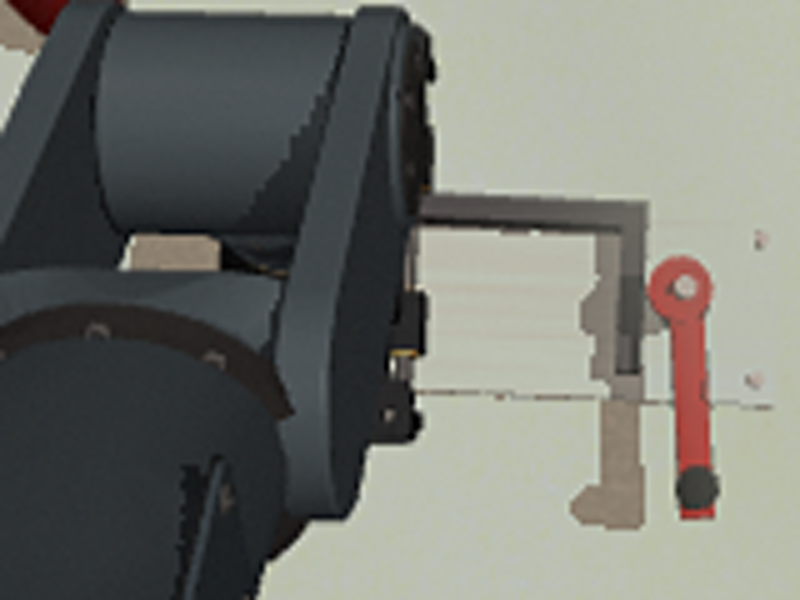

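```bash
python3 -m inch '[[35,[20,-3,-5],[1.4,0,0]],[35,[25,0,0],[0,0,0]],[35,[15,0,0],[0,0,0]],[35,[0,0,0],[0,0,0]]]' 25
python3 - <<'E'
from h import *
J(-8,56,36)
E
```

```text
time: 15.78
position: [0.5522, 0.1089, 0.048]
tool_rot: [0.512, 0.489, -0.508, 0.491]
ft_force: [-0.3, 0.2, -1.0]
grip_width: 0.0397
cur yaw -92.3 tilt 0.33 q6 0.03 pos [552.2 108.9  48. ] grip 39.7 F [-0.3  0.2 -1. ] | turn [ 0.5 -0.1 -0.3], then shift [12.  -0.1  5.2]
```

```bash
python3 -m inch '[[35,[0,0,6],[0.5,-0.1,-0.3]],[35,[0,0,0],[0,0,0]],[35,[6,0,0],[0,0,0]],[35,[5,0,0],[0,0,0]],[35,[2,0,0],[0,0,0]],[35,[2,0,0],[0,0,0]]]' 25
python3 - <<'E'
from h import *
J(-8,56,36)
E
```

```text
time: 16.52
position: [0.554, 0.1031, 0.0346]
tool_rot: [0.513, 0.487, -0.51, 0.489]
ft_force: [-0.6, -0.2, 13.2]
grip_width: 0.0397
cur yaw -92.8 tilt 0.27 q6 0.03 pos [554.  103.1  34.6] grip 39.7 F [-0.6 -0.2 13.2] | turn [ 0.1 -0.1 -0.3], then shift [-1.4 -2.2 -0.5]
```

```bash
python3 -m inch '[[35,[-0.5,0,0],[0,0,0]],[35,[0,3,0],[0,0,0]],[35,[0,3,0],[0,0,0]],[35,[0,2,0],[0,0,0]]]' 25; python3 -c "
from h import *
J(0,61.9,36)"
python3 -m inch '[[35,[0,2,0],[0,0,0]],[35,[0,2,0],[0,0,0]]]' 25; python3 -c "
from h import *
J(0,61.9,36)"
```

```text
time: 17.02
position: [0.5574, 0.103, 0.0347]
tool_rot: [-0.511, -0.49, 0.513, -0.486]
ft_force: [-5.3, -0.0, 5.9]
grip_width: 0.0396
cur yaw -92.7 tilt 0.36 q6 0.03 pos [557.4 103.   34.7] grip 39.6 F [-5.3 -0.   5.9] | turn [ 0.1 -0.   0.4], then shift [-1.3  2.4 -6.3]
time: 17.27
position: [0.5575, 0.103, 0.035]
tool_rot: [-0.508, -0.492, 0.515, -0.484]
ft_force: [-4.6, 0.0, 5.5]
grip_width: 0.0398
cur yaw -92.7 tilt 0.84 q6 0.03 pos [557.5 103.   35. ] grip 39.8 F [-4.6  0.   5.5] | turn [ 0.1 -0.   0.8], then shift [-1.   2.4 -6.3]
```

```bash
python3 -m inch '[[35,[-1,4,0],[0,0,0]],[35,[0,5,0],[0,0,0]],[35,[0,5,0],[0,0,0]]]' 25; python3 -c "
from h import *
J(0,61.9,36)"
python3 -m inch '[[35,[0,0,-4],[0,0,0]],[35,[0,0,-4],[0,0,0]],[35,[0,0,-4],[0,0,0]]]' 25; python3 -c "
from h import *
J(0,61.9,36)"
```

```text
time: 17.65
position: [0.5577, 0.103, 0.036]
tool_rot: [-0.5, -0.499, 0.522, -0.477]
ft_force: [-10.6, -0.3, 12.9]
grip_width: 0.0397
cur yaw -92.7 tilt 2.55 q6 0.03 pos [557.7 103.   36. ] grip 39.7 F [-10.6  -0.3  12.9] | turn [0.2 0.1 2.5], then shift [-0.   2.2 -6.3]
time: 18.02
position: [0.5579, 0.1101, 0.0364]
tool_rot: [-0.497, -0.498, 0.524, -0.48]
ft_force: [-4.2, -18.1, 5.2]
grip_width: 0.0396
cur yaw -92.5 tilt 2.68 q6 0.05 pos [557.9 110.1  36.4] grip 39.6 F [ -4.2 -18.1   5.2] | turn [0.4 0.6 2.6], then shift [0.4 2.3 0.8]
```

```bash
sed -i 's/JG=\[.5571,.0474/JG=[.5548,.0480/' h.py
python3 -m inch '[[35,[0,-1,1],[0.4,0.6,2.6]],[35,[0,0,0],[0,0,0]],[35,[1,1,-1],[0,0,0]],[35,[0,2,-2],[0,0,0]],[35,[0,2,-2],[0,0,0]]]' 25; python3 -c "
from h import *
J(0,61.9,35)"
python3 -m inch '[[48,[0,0,0],[0,0,0]],[48,[0,0,0],[0,0,0]],[48,[0,0,0],[0,0,0]],[48,[-40,0,0],[0,0,0]],[48,[-50,0,0],[0,0,0]]]'; python3 -c "
from h import *
go(.3822,.2890,.08,-3)"
```

```text
time: 18.65
position: [0.5578, 0.11, 0.0348]
tool_rot: [-0.505, -0.49, 0.516, -0.488]
ft_force: [-8.6, -10.4, 6.7]
grip_width: 0.0398
cur yaw -92.5 tilt 0.89 q6 0.06 pos [557.8 110.   34.8] grip 39.8 F [ -8.6 -10.4   6.7] | turn [0.3 0.5 0.7], then shift [-0.2  0.1  0.2]
time: 19.27
position: [0.5607, 0.1119, 0.1233]
tool_rot: [-0.505, -0.491, 0.516, -0.487]
ft_force: [0.6, -0.6, 0.3]
grip_width: 0.0479
cur yaw -92.5 tilt 0.92 q6 0.05 pos [560.7 111.9 123.3] grip 47.9 F [ 0.6 -0.6  0.3] | turn [-89.5  -0.3   1. ], then shift [  43.3  167.5 -187.5]
```

```bash
python3 - <<'E'
import re
s=open('h.py').read()
s=s.replace("(H>100)&(H<125)&(Sx>110)","(H>98)&(H<125)&(Sx>90)")
open('h.py','w').write(s)
E
python3 - <<'E'
from h import *
im=snap('top','t5.png',(140,180,300,300),5)
for k,c,m,a in parts('top',im,('blue',)):
  if a>150:
   for w0 in(None,.03,.036):
    x,y,t,w,e=fit('top',m,w=w0); print(k,np.round(c),a,'x %.4f y %.4f yaw %.1f w %.4f err %.2f'%(x,y,np.degrees(t),w,e))
E
```

```text
(no output)
```

View pics/t5.png

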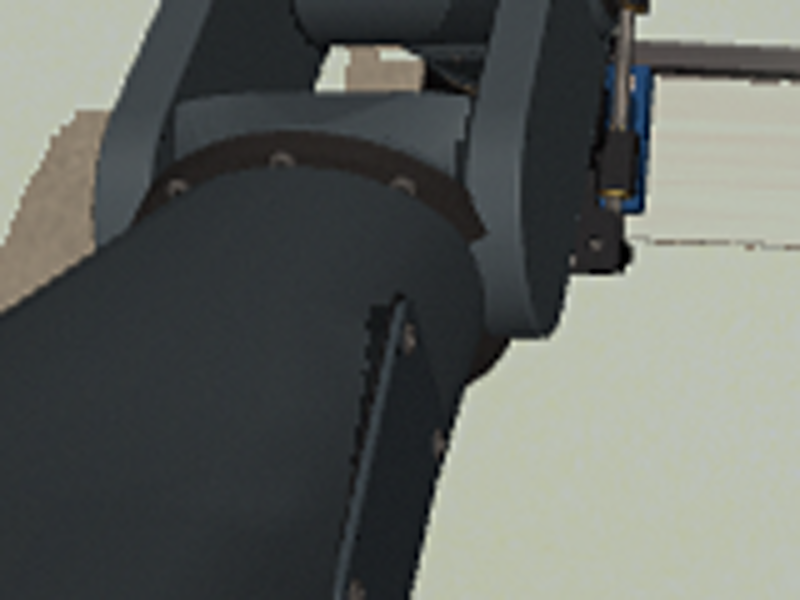

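```bash
python3 -c "
from h import *
go(.384,.2895,.1,-95)"
python3 -m inch '[[60,[0,-25,-40],[2.5,-0.3,1]],[60,[5,-42,-42],[0,0,0]],[60,[5,-42,-42],[0,0,0]],[60,[5,-42,-40],[0,0,0]],[60,[0,0,0],[0,0,0]]]' 25
python3 - <<'E'
from h import *
go(.384,.2895,.1,-95)
im=snap('scene','s5.png',(340,80,500,200),5)
for k,c,m,a in parts('scene',im,('blue',),(350,100,480,180)):
  if a>60:
   for w0 in(None,.03,.036):
    x,y,t,w,e=fit('scene',m,w=w0); print(k,np.round(c),a,'x %.4f y %.4f yaw %.1f w %.4f err %.2f'%(x,y,np.degrees(t),w,e))
E
```

```text
cur yaw -92.5 tilt 0.40 q6 0.05 pos [565.  112.3 130.1] grip 48.1 F [1.  0.3 3.5] | turn [2.5 0.4 0.1], then shift [  30.1 -195.7 -160.7]
time: 19.95
position: [0.4324, 0.2948, 0.1138]
tool_rot: [0.529, 0.466, -0.515, 0.487]
ft_force: [1.1, 0.8, 0.1]
grip_width: 0.0597
cur yaw -95.2 tilt 2.08 q6 0.51 pos [432.4 294.8 113.8] grip 59.7 F [1.1 0.8 0.1] | turn [-0.2  0.3 -2.1], then shift [ 13.8 -47.8   9.5]
blue [416. 132.] 276 x 0.4127 y 0.3738 yaw 15.2 w 0.0139 err 0.19
blue [416. 132.] 276 x 0.4093 y 0.3770 yaw 2.7 w 0.0300 err 0.29
blue [416. 132.] 276 x 0.4098 y 0.3770 yaw -3.9 w 0.0360 err 0.35
blue [388. 136.] 283 x 0.3807 y 0.2872 yaw -4.3 w 0.0257 err 0.15
blue [388. 136.] 283 x 0.3794 y 0.2891 yaw -6.8 w 0.0300 err 0.16
blue [388. 136.] 283 x 0.3780 y 0.2898 yaw -12.4 w 0.0360 err 0.21
```

View pics/s5.png

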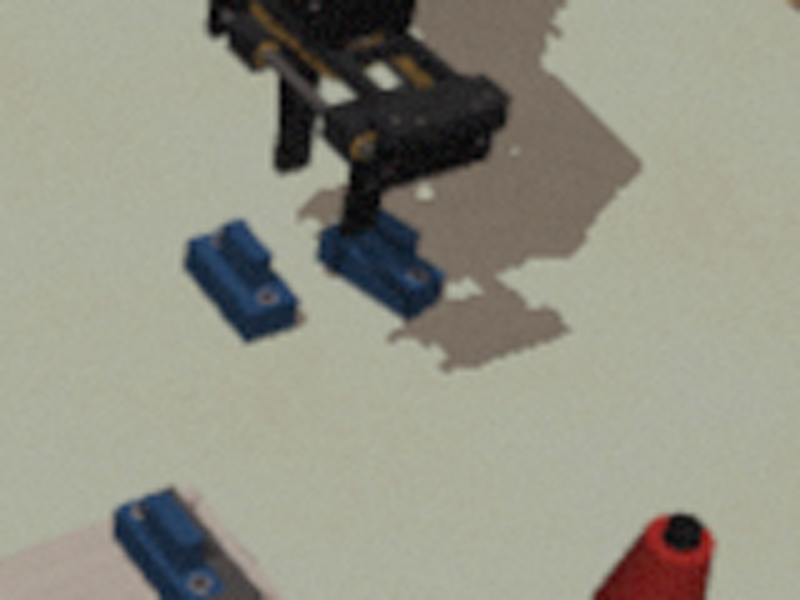

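```bash
python3 -m inch '[[60,[20,-48,9],[-0.2,0.3,-2.1]],[60,[30,-3,0],[0,0,0]],[60,[0,0,0],[0,0,0]]]' 25
python3 - <<'E'
from h import *
go(.3815,.289,.03,-95)
E
```

```text
time: 20.38
position: [0.3899, 0.2901, 0.0628]
tool_rot: [0.527, 0.475, -0.518, 0.478]
ft_force: [0.1, 0.9, 0.2]
grip_width: 0.06
cur yaw -95.3 tilt 0.72 q6 0.50 pos [389.9 290.1  62.8] grip 60.0 F [0.1 0.9 0.2] | turn [-0.3 -0.4 -0.6], then shift [32.8 -8.3  1.8]
```

```bash
python3 -m inch '[[60,[0,-8,2],[-0.3,-0.4,-0.6]],[60,[0,0,0],[0,0,0]],[60,[15,0,0],[0,0,0]],[60,[16,0,0],[0,0,0]],[60,[3,0,0],[0,0,0]],[35,[0,0,0],[0,0,0]],[35,[0,0,0],[0,0,0]],[35,[0,0,0],[0,0,0]],[35,[0,0,0],[0,0,0]],[35,[0,0,0],[0,0,0]]]' 25
python3 - <<'E'
from h import *
go(.3815,.289,.03,-95)
E
```

```text
time: 21.62
position: [0.3871, 0.2892, 0.0301]
tool_rot: [0.525, 0.476, -0.519, 0.479]
ft_force: [0.1, -0.1, -1.7]
grip_width: 0.0394
cur yaw -95.1 tilt 0.52 q6 0.50 pos [387.1 289.2  30.1] grip 39.4 F [ 0.1 -0.1 -1.7] | turn [-0.1 -0.2 -0.5], then shift [ 0.1 -5.6  0.7]
```

```bash
python3 -m inch '[[35,[-40,0,0],[0,0,0]],[35,[-40,0,0],[-2,0,0]],[35,[0,40,40],[0,0,0]],[35,[0,40,40],[0,0,0]],[35,[0,40,40],[0,0,0]],[35,[0,30,50],[0,0,0]],[35,[0,0,40],[0,0,0]],[35,[0,0,0],[0,0,0]]]' 25
python3 - <<'E'
from h import *
J(-8,26,60)
E
```

```text
time: 22.62
position: [0.5322, 0.0653, 0.1137]
tool_rot: [0.516, 0.484, -0.508, 0.491]
ft_force: [-0.7, -0.3, -2.4]
grip_width: 0.0396
cur yaw -92.8 tilt 0.89 q6 -0.04 pos [532.2  65.3 113.7] grip 39.6 F [-0.7 -0.3 -2.4] | turn [ 0.  -0.1 -0.9], then shift [53.7 15.5 -9.8]
```

```bash
python3 -m inch '[[35,[20,15,-8],[0,-0.1,-0.9]],[35,[28,0,0],[0,0,0]],[35,[0,0,0],[0,0,0]]]' 25
python3 - <<'E'
from h import *
J(-8,26,38)
E
```

```text
time: 23.0
position: [0.548, 0.074, 0.0654]
tool_rot: [0.513, 0.488, -0.512, 0.487]
ft_force: [-1.4, 1.1, -2.4]
grip_width: 0.0399
cur yaw -92.9 tilt 0.07 q6 -0.02 pos [548.   74.   65.4] grip 39.9 F [-1.4  1.1 -2.4] | turn [-0.  -0.1  0. ], then shift [27.4  0.1 -0.4]
```

```bash
python3 -m inch '[[35,[12,0,0],[0,0,0]],[35,[10,0,0],[0,0,0]],[35,[3,0,0],[0,0,0]],[35,[2,0,0],[0,0,0]],[35,[2,0,0],[0,0,0]]]' 25
python3 -c "
from h import *
J(-8,26,38)"
python3 -m inch '[[35,[-0.3,0,-3],[0,0,0]],[35,[0,0,-3],[0,0,0]],[35,[0,0,-3],[0,0,0]],[35,[0,0,-3],[0,0,0]],[35,[0,0,-2],[0,0,0]]]' 25
python3 -c "
from h import *
J(0,31.9,38)"
```

```text
time: 23.62
position: [0.549, 0.0753, 0.0378]
tool_rot: [0.513, 0.487, -0.511, 0.488]
ft_force: [-4.8, 0.2, 16.1]
grip_width: 0.0396
cur yaw -92.8 tilt 0.23 q6 -0.02 pos [549.   75.3  37.8] grip 39.6 F [-4.8  0.2 16.1] | turn [ 0.1 -0.1 -0.2], then shift [-0.2 -0.8  1. ]
time: 24.25
position: [0.5498, 0.0808, 0.0392]
tool_rot: [-0.508, -0.485, 0.513, -0.493]
ft_force: [1.1, -6.9, -0.9]
grip_width: 0.0396
cur yaw -92.4 tilt 0.76 q6 0.01 pos [549.8  80.8  39.2] grip 39.6 F [ 1.1 -6.9 -0.9] | turn [ 0.4  0.7 -0.2], then shift [1.2 6.6 0.7]
```

```bash
python3 -m inch '[[35,[1,3,0.5],[0.4,0.7,-0.2]],[35,[0.5,3,0],[0,0,0]],[35,[0,3,0],[0,0,0]],[35,[0,2,0],[0,0,0]],[35,[0,2,-1],[0,0,0]]]' 25
python3 -c "
from h import *
J(0,31.9,38)"
python3 -m inch '[[35,[0.5,2,-2],[0,0,0]],[35,[0,3,-3],[0,0,0]]]' 25
python3 -c "
from h import *
J(0,31.9,38)"
```

```text
time: 24.88
position: [0.5564, 0.0801, 0.0385]
tool_rot: [-0.508, -0.491, 0.516, -0.484]
ft_force: [-6.8, -5.9, 7.3]
grip_width: 0.0398
cur yaw -92.8 tilt 0.87 q6 -0.00 pos [556.4  80.1  38.5] grip 39.8 F [-6.8 -5.9  7.3] | turn [0.1 0.1 0.9], then shift [ 0.5 -0.   0.2]
time: 25.12
position: [0.5565, 0.0807, 0.0387]
tool_rot: [-0.502, -0.493, 0.52, -0.485]
ft_force: [-9.2, -14.1, 7.6]
grip_width: 0.0397
cur yaw -92.5 tilt 1.63 q6 0.01 pos [556.5  80.7  38.7] grip 39.7 F [ -9.2 -14.1   7.6] | turn [0.3 0.6 1.5], then shift [ 0.7 -0.1  0.8]
```

```bash
python3 -m inch '[[35,[0,-1,1],[0.3,0.6,1.5]],[35,[0,0,0],[0,0,0]],[35,[1,1,-1],[0,0,0]],[35,[0,2,-2],[0,0,0]],[35,[0,1,-1],[0,0,0]],[48,[0,0,0],[0,0,0]],[48,[0,0,0],[0,0,0]],[48,[0,0,0],[0,0,0]],[48,[-40,0,0],[0,0,0]],[48,[-50,0,0],[0,0,0]],[48,[0,0,0],[0,0,0]]]' 25
python3 - <<'E'
from h import *
go(.415,.377,.1,-80)
im=imaging.camera('scene')
for k,c,m,a in parts('scene',im,('blue',),(350,100,480,180)):
  if a>60:
   for w0 in(.027,.03,):
    x,y,t,w,e=fit('scene',m,w=w0); print(k,np.round(c),a,'x %.4f y %.4f yaw %.1f w %.4f err %.2f'%(x,y,np.degrees(t),w,e))
E
```

```text
time: 26.5
position: [0.5618, 0.0824, 0.1303]
tool_rot: [-0.509, -0.488, 0.513, -0.489]
ft_force: [-0.0, 0.2, -0.1]
grip_width: 0.048
cur yaw -92.6 tilt 0.35 q6 0.00 pos [561.8  82.4 130.3] grip 48.0 F [-0.   0.2 -0.1] | turn [-12.6   0.3   0.2], then shift [  30.3  -93.4 -315.6]
blue [416. 132.] 301 x 0.4109 y 0.3763 yaw 5.3 w 0.0270 err 0.16
blue [416. 132.] 301 x 0.4092 y 0.3768 yaw 2.1 w 0.0300 err 0.19
```

```bash
python3 -m inch '[[60,[0,0,0],[-6,0,0]],[60,[0,0,0],[-6,0,0]],[60,[5,-15,-52],[0,0,0]],[60,[5,-15,-52],[0,0,0]],[60,[5,-15,-52],[0,0,0]],[60,[5,-15,-52],[0,0,0]],[60,[5,-15,-52],[0,0,0]],[60,[5,-15,-50],[0,0,0]],[60,[0,0,0],[0,0,0]]]' 25
python3 -c "
from h import *
go(.413,.3765,.06,-81)"
```

```text
time: 27.68
position: [0.4092, 0.3788, 0.0841]
tool_rot: [0.448, 0.544, -0.465, 0.536]
ft_force: [0.1, -0.7, 0.8]
grip_width: 0.0601
cur yaw -80.4 tilt 1.52 q6 0.37 pos [409.2 378.8  84.1] grip 60.1 F [ 0.1 -0.7  0.8] | turn [0.6 0.3 1.5], then shift [24.1  3.4  2.9]
```

```bash
python3 -m inch '[[60,[20,3,3],[0.6,0.3,1.5]],[60,[0,0,0],[0,0,0]],[60,[15,0,0],[0,0,0]],[60,[15,0,0],[0,0,0]],[60,[4,0,0],[0,0,0]],[35,[0,0,0],[0,0,0]],[35,[0,0,0],[0,0,0]],[35,[0,0,0],[0,0,0]],[35,[0,0,0],[0,0,0]],[35,[0,0,0],[0,0,0]]]' 25
python3 - <<'E'
from h import *
go(.413,.3765,.03,-81)
snap('scene','s6.png',(370,90,470,165),6)
E
```

```text
time: 28.92
position: [0.4133, 0.3738, 0.026]
tool_rot: [0.459, 0.537, -0.46, 0.538]
ft_force: [-0.1, 0.0, -1.0]
grip_width: 0.0394
cur yaw -81.1 tilt 0.15 q6 0.38 pos [413.3 373.8  26. ] grip 39.4 F [-0.1  0.  -1. ] | turn [-0.1  0.1  0.1], then shift [-4.   0.1 -2.8]
```

View pics/s6.png

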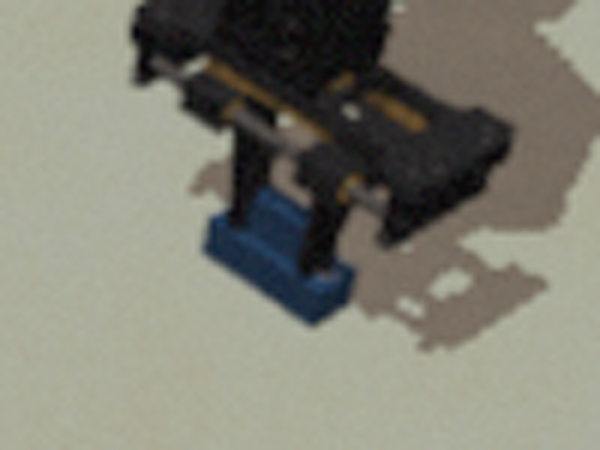

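```bash
python3 -m inch '[[35,[-40,0,0],[0,0,0]],[35,[-45,0,0],[6,0,0]],[35,[0,0,0],[6,0,0]],[35,[0,15,55],[0,0,0]],[35,[0,15,55],[0,0,0]],[35,[0,18,55],[0,0,0]],[35,[0,20,55],[0,0,0]],[35,[0,20,55],[0,0,0]],[35,[0,20,40],[0,0,0]],[35,[0,0,0],[0,0,0]]]' 25
python3 - <<'E'
from h import *
J(-8,-8,60)
E
```

```text
time: 30.22
position: [0.5087, 0.0455, 0.1158]
tool_rot: [0.516, 0.483, -0.512, 0.488]
ft_force: [0.2, 0.8, -1.7]
grip_width: 0.0399
cur yaw -93.2 tilt 0.50 q6 -0.07 pos [508.7  45.5 115.8] grip 39.9 F [ 0.2  0.8 -1.7] | turn [-0.4  0.  -0.5], then shift [55.8 37.9  3.2]
```

```bash
python3 -m inch '[[35,[10,35,3],[-0.4,0,-0.5]],[35,[25,0,0],[0,0,0]],[35,[15,0,0],[0,0,0]],[35,[0,0,0],[0,0,0]]]' 25
python3 - <<'E'
from h import *
J(-8,-8,34)
E
```

```text
time: 30.72
position: [0.5417, 0.043, 0.0649]
tool_rot: [-0.511, -0.489, 0.513, -0.487]
ft_force: [-0.5, -0.3, -1.4]
grip_width: 0.0397
cur yaw -92.8 tilt 0.19 q6 -0.08 pos [541.7  43.   64.9] grip 39.7 F [-0.5 -0.3 -1.4] | turn [ 0.1 -0.   0.2], then shift [30.9  4.9  2.3]
```

```bash
python3 -m inch '[[35,[12,3,3],[0,0,0]],[35,[12,0,0],[0,0,0]],[35,[4,0,0],[0,0,0]],[35,[2,0,0],[0,0,0]],[35,[2,0,0],[0,0,0]]]' 25
python3 -c "
from h import *
J(-8,-8,34)"
python3 -m inch '[[35,[-0.3,0,-3],[0,0,0]],[35,[0,0,-3],[0,0,0]],[35,[0,0,-3],[0,0,0]],[35,[0,0,-3],[0,0,0]]]' 25
python3 -c "
from h import *
J(0,-1.1,34)"
```

```text
time: 31.35
position: [0.5448, 0.0406, 0.0335]
tool_rot: [-0.511, -0.489, 0.512, -0.488]
ft_force: [-5.1, 0.2, 22.8]
grip_width: 0.0396
cur yaw -92.7 tilt 0.10 q6 -0.08 pos [544.8  40.6  33.5] grip 39.6 F [-5.1  0.2 22.8] | turn [ 0.1 -0.   0.1], then shift [-0.5  1.6  0.1]
time: 31.85
position: [0.5452, 0.0441, 0.0348]
tool_rot: [-0.507, -0.486, 0.514, -0.492]
ft_force: [-1.2, -12.8, -0.4]
grip_width: 0.0397
cur yaw -92.5 tilt 0.73 q6 -0.06 pos [545.2  44.1  34.8] grip 39.7 F [ -1.2 -12.8  -0.4] | turn [0.4 0.7 0.1], then shift [ 0.8  9.4 -3.3]
```

```bash
python3 -m inch '[[35,[0.5,3,1],[0.4,0.7,0]],[35,[0.5,3,0],[0,0,0]],[35,[0,3,0],[0,0,0]],[35,[0,3,0],[0,0,0]],[35,[0,2,-1],[0,0,0]],[35,[0,2,-2],[0,0,0]]]' 25
python3 -c "
from h import *
J(0,-1.1,34)"
python3 -m inch '[[35,[0,3,-2],[0,0,0]],[35,[0,3,-3],[0,0,0]]]' 25
python3 -c "
from h import *
J(0,-1.1,34)"
```

```text
time: 32.6
position: [0.5544, 0.0435, 0.0342]
tool_rot: [-0.506, -0.491, 0.518, -0.484]
ft_force: [-4.8, -9.6, 3.8]
grip_width: 0.0397
cur yaw -92.8 tilt 1.09 q6 -0.06 pos [554.4  43.5  34.2] grip 39.7 F [-4.8 -9.6  3.8] | turn [0.1 0.2 1.1], then shift [ 0.2  0.2 -3.4]
time: 32.85
position: [0.5545, 0.0438, 0.0347]
tool_rot: [-0.5, -0.494, 0.522, -0.484]
ft_force: [-7.4, -14.7, 6.3]
grip_width: 0.04
cur yaw -92.5 tilt 1.98 q6 -0.05 pos [554.5  43.8  34.7] grip 40.0 F [ -7.4 -14.7   6.3] | turn [0.3 0.7 1.8], then shift [ 0.7  0.1 -3.2]
```

```bash
python3 -m inch '[[35,[0,-1,1],[0.3,0.7,1.8]],[35,[0,0,0],[0,0,0]],[35,[1,1,-1],[0,0,0]],[35,[0,2,-2],[0,0,0]],[35,[0,1,-1],[0,0,0]],[48,[0,0,0],[0,0,0]],[48,[0,0,0],[0,0,0]],[48,[0,0,0],[0,0,0]],[48,[-40,0,0],[0,0,0]],[48,[-50,0,0],[0,0,0]],[48,[-20,0,0],[0,0,0]],[48,[0,0,0],[0,0,0]]]' 25
python3 -m inch '[[75,[0,0,50],[-10,0,0]],[75,[0,-10,50],[-10,0,0]],[75,[0,-30,45],[-10,0,0]],[75,[0,-40,40],[-10,0,0]],[75,[0,-50,30],[-10,0,0]],[75,[0,-50,15],[-10,0,0]],[75,[0,-50,0],[-10,0,0]],[75,[0,-40,0],[-10,0,0]],[75,[0,0,0],[-5,0,0]]]' 10
python3 - <<'E'
from h import *
go(.467,-.35,.1,-6.7)
im=snap('top','t6.png',(220,150,420,290),4)
for k,c,m,a in parts('top',im):
    x,y,t,w,e=fit('top',m); print(k,np.round(c),a,'x %.4f y %.4f yaw %.1f w %.4f err %.2f'%(x,y,np.degrees(t),w,e))
E
```

```text
time: 34.35
position: [0.5587, 0.0466, 0.1465]
tool_rot: [-0.507, -0.489, 0.513, -0.49]
ft_force: [0.1, -0.3, 0.2]
grip_width: 0.048
time: 35.48
position: [0.4376, -0.3439, 0.1377]
tool_rot: [0.036, 0.711, -0.035, 0.702]
ft_force: [-0.0, 0.4, 0.4]
grip_width: 0.0746
cur yaw -5.7 tilt 0.72 q6 -2.33 pos [ 437.6 -343.9  137.7] grip 74.6 F [-0.   0.4  0.4] | turn [ 1.  -0.7  0. ], then shift [37.7 -2.6 29.9]
brass [282. 120.] 905 x 0.8130 y 0.0636 yaw -16.7 w 0.1062 err 0.25
brass [463. 170.] 293 x 0.6647 y -0.4516 yaw 78.5 w -0.0059 err 0.60
brass [374. 194.] 454 x 0.5990 y -0.1967 yaw -5.5 w 0.0411 err 0.07
brass [420. 196.] 273 x 0.5909 y -0.3266 yaw -6.6 w 0.0191 err 0.15
blue [276. 208.] 902 x 0.5604 y 0.0784 yaw -3.3 w 0.0888 err 0.12
```

View pics/t6.png

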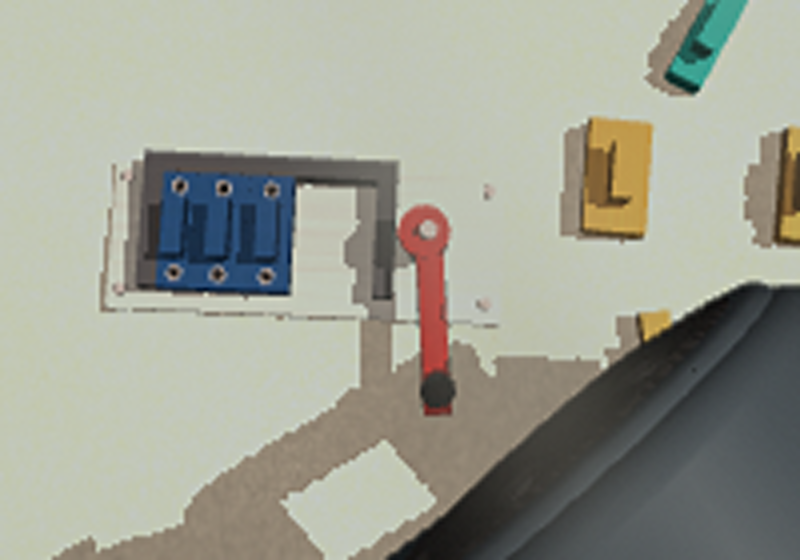

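```bash
python3 -m inch '[[80,[30,-3,30],[1,-0.7,0]],[80,[0,0,0],[0,0,0]]]' 10
python3 -c "
from h import *
go(.4665,-.3505,.012,-6.7)"
```

```text
time: 35.78
position: [0.4661, -0.3473, 0.1042]
tool_rot: [0.043, 0.707, -0.04, 0.704]
ft_force: [-0.0, 0.0, 0.7]
grip_width: 0.0792
cur yaw -6.8 tilt 0.34 q6 -2.29 pos [ 466.1 -347.3  104.2] grip 79.2 F [-0.   0.   0.7] | turn [-0.1 -0.2 -0.2], then shift [92.2 -3.2  0.7]
```

```bash
python3 -m inch '[[80,[30,-3,0],[0,-0.2,-0.2]],[80,[30,0,0],[0,0,0]],[80,[0,0,0],[0,0,0]],[80,[15,0,0],[0,0,0]],[80,[12,0,0],[0,0,0]],[40,[0,0,0],[0,0,0]],[40,[0,0,0],[0,0,0]],[40,[0,0,0],[0,0,0]],[40,[0,0,0],[0,0,0]],[40,[0,0,0],[0,0,0]],[40,[0,0,0],[0,0,0]]]' 10
python3 -c "
from h import *
go(.4665,-.3505,.012,-6.7)"
```

```text
time: 37.15
position: [0.4659, -0.3486, 0.0176]
tool_rot: [0.041, 0.706, -0.042, 0.706]
ft_force: [-0.3, -0.2, -1.2]
grip_width: 0.0556
cur yaw -6.7 tilt 0.07 q6 -2.29 pos [ 465.9 -348.6   17.6] grip 55.6 F [-0.3 -0.2 -1.2] | turn [-0.   0.   0.1], then shift [ 5.6 -1.9  0.8]
```

```bash
python3 -m inch '[[75,[0,0,0],[0,0,0]],[75,[0,0,0],[0,0,0]],[75,[0,0,0],[0,0,0]],[75,[-30,0,0],[0,0,0]],[75,[-25,0,0],[0,0,0]],[60,[0,0,0],[10,0,0]],[60,[0,0,0],[10,0,0]],[60,[0,0,0],[10,0,0]],[60,[0,0,0],[10,0,0]],[60,[0,0,0],[10,0,0]],[60,[0,0,0],[10,0,0]],[60,[0,0,0],[10,0,0]]]' 25
python3 -m inch '[[60,[0,0,0],[10,0,0]],[60,[0,0,0],[10,0,0]],[60,[0,0,0],[0,0,0]]]' 25
python3 -c "
from h import *
go(.4665,-.3486,.03,-96.7)"
```

```text
time: 38.65
position: [0.4665, -0.3492, 0.0761]
tool_rot: [0.45, 0.544, -0.45, 0.547]
ft_force: [-0.6, 0.1, 0.5]
grip_width: 0.0602
time: 39.02
position: [0.4664, -0.3492, 0.0764]
tool_rot: [-0.54, -0.455, 0.54, -0.458]
ft_force: [-0.6, -0.3, -0.1]
grip_width: 0.0602
cur yaw -99.6 tilt 0.26 q6 -0.67 pos [ 466.4 -349.2   76.4] grip 60.2 F [-0.6 -0.3 -0.1] | turn [-2.9  0.2 -0.2], then shift [46.4  0.  -0.6]
```

```bash
python3 -m inch '[[60,[0,0,-0.6],[-2.9,0,0]],[60,[0,0,0],[0,0,0]],[60,[20,0,0],[0,0,0]],[60,[20,0,0],[0,0,0]],[60,[5,0,0],[0,0,0]],[35,[0,0,0],[0,0,0]],[35,[0,0,0],[0,0,0]],[35,[0,0,0],[0,0,0]],[35,[0,0,0],[0,0,0]],[35,[0,0,0],[0,0,0]]]' 40
python3 -c "
from h import *
go(.4665,-.3486,.03,-96.7)"
```

```text
time: 40.28
position: [0.4675, -0.3499, 0.0326]
tool_rot: [-0.526, -0.47, 0.526, -0.476]
ft_force: [-0.6, -0.7, -1.9]
grip_width: 0.0395
cur yaw -96.1 tilt 0.48 q6 -0.73 pos [ 467.5 -349.9   32.6] grip 39.5 F [-0.6 -0.7 -1.9] | turn [ 0.6  0.4 -0.3], then shift [ 2.6 -1.1 -1.1]
```

```bash
python3 -m inch '[[35,[-40,0,0],[0,0,0]],[35,[-50,0,0],[-3,0,0]],[35,[-45,0,0],[0,0,0]],[35,[0,15,-50],[0,0,0]],[35,[0,20,-55],[0,0,0]],[35,[0,20,-55],[0,0,0]],[35,[0,15,-55],[0,0,0]],[35,[0,10,-55],[0,0,0]],[35,[0,5,-50],[0,0,0]],[35,[0,0,0],[0,0,0]]]' 40
python3 -c "
from h import *
J(-1,-46,70)"
```

```text
time: 41.52
position: [0.5729, -0.0262, 0.1697]
tool_rot: [0.515, 0.482, -0.513, 0.49]
ft_force: [0.1, 0.0, -3.4]
grip_width: 0.0395
cur yaw -93.2 tilt 0.66 q6 -0.18 pos [572.9 -26.2 169.7] grip 39.5 F [ 0.1  0.  -3.4] | turn [-0.4  0.4 -0.5], then shift [ 99.7 -22.8 -27.2]
```

```bash
python3 -m inch '[[35,[10,-12,-15],[-0.4,0.4,-0.5]],[35,[20,-12,-12],[0,0,0]],[35,[30,0,0],[0,0,0]],[35,[30,0,0],[0,0,0]],[35,[0,0,0],[0,0,0]]]' 40
python3 -c "
from h import *
J(-2,-46,70)"
```

```text
time: 42.15
position: [0.5446, 0.0016, 0.0754]
tool_rot: [-0.512, -0.488, 0.514, -0.484]
ft_force: [-0.0, -0.1, -3.1]
grip_width: 0.0396
cur yaw -93.1 tilt 0.38 q6 -0.15 pos [544.6   1.6  75.4] grip 39.6 F [-0.  -0.1 -3.1] | turn [-0.3 -0.1  0.4], then shift [ 5.4  5.9 -0.9]
```

```bash
python3 -m inch '[[35,[0,6,-1],[-0.3,0,0.4]],[35,[0,0,0],[0,0,0]]]' 40
python3 - <<'E'
from h import *
J(-2,-46,70)
snap('scene','s7.png',(290,150,410,240),6)
E
```

```text
time: 42.4
position: [0.5517, 0.0013, 0.0767]
tool_rot: [0.514, 0.487, -0.511, 0.488]
ft_force: [-0.1, -0.8, -3.3]
grip_width: 0.0393
cur yaw -92.9 tilt 0.22 q6 -0.15 pos [551.7   1.3  76.7] grip 39.3 F [-0.1 -0.8 -3.3] | turn [-0.  -0.1 -0.2], then shift [ 6.7 -1.2 -0.8]
```

View pics/s7.png

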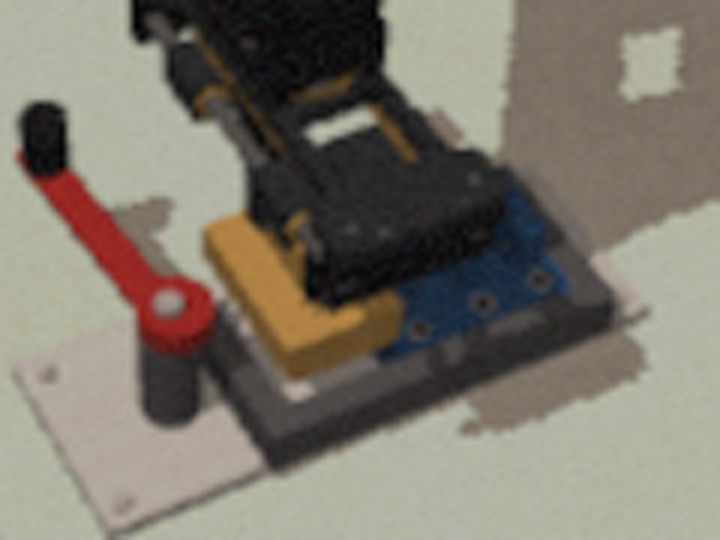

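```bash
python3 -m inch '[[35,[4,-2,-0.8],[0,0,0]],[35,[4,0,0],[0,0,0]],[35,[0,0,0],[0,0,0]]]' 40
python3 -c "
from h import *
J(-2,-46,45)"
python3 -m inch '[[35,[4,0,0],[0,0,0]],[35,[4,0,0],[0,0,0]]]' 40
python3 -c "
from h import *
J(-2,-46,45)"
python3 -m inch '[[35,[4,0,0],[0,0,0]],[35,[4,0,0],[0,0,0]]]' 40
python3 -c "
from h import *
J(-2,-46,45)"
```

```text
time: 42.82
position: [0.5503, 0.0021, 0.0699]
tool_rot: [0.514, 0.486, -0.511, 0.488]
ft_force: [0.2, -0.7, -2.6]
grip_width: 0.0398
cur yaw -92.9 tilt 0.35 q6 -0.15 pos [550.3   2.1  69.9] grip 39.8 F [ 0.2 -0.7 -2.6] | turn [-0.  -0.1 -0.3], then shift [24.9  0.3 -0. ]
time: 43.08
position: [0.5506, 0.0022, 0.0617]
tool_rot: [0.514, 0.486, -0.51, 0.489]
ft_force: [0.1, 0.3, -2.7]
grip_width: 0.0396
cur yaw -92.9 tilt 0.39 q6 -0.15 pos [550.6   2.2  61.7] grip 39.6 F [ 0.1  0.3 -2.7] | turn [-0.  -0.1 -0.4], then shift [16.7 -0.1  0.1]
time: 43.32
position: [0.5506, 0.0022, 0.0529]
tool_rot: [0.514, 0.486, -0.51, 0.489]
ft_force: [-0.4, 0.7, -3.5]
grip_width: 0.0395
cur yaw -92.9 tilt 0.37 q6 -0.15 pos [550.6   2.2  52.9] grip 39.5 F [-0.4  0.7 -3.5] | turn [-0.  -0.1 -0.4], then shift [ 7.9 -0.1  0.1]
```

```bash
python3 -m inch '[[35,[4,0,0],[0,0,0]],[35,[4,0,0],[0,0,0]],[35,[2,0,0],[0,0,0]],[35,[2,0,0],[0,0,0]]]' 40
python3 -c "
from h import *
J(0,-46,40.6)"
```

```text
time: 43.82
position: [0.5506, 0.0025, 0.0402]
tool_rot: [0.514, 0.486, -0.511, 0.488]
ft_force: [-3.0, 1.7, 15.5]
grip_width: 0.0395
cur yaw -92.9 tilt 0.34 q6 -0.15 pos [550.6   2.5  40.2] grip 39.5 F [-3.   1.7 15.5] | turn [-0.1 -0.1 -0.3], then shift [-0.4  1.9  0.4]
```

```bash
python3 -m inch '[[35,[-0.5,1.5,0],[0,0,0]],[35,[0,2,0],[0,0,0]],[35,[0,2,0],[0,0,0]],[35,[0,2,-1],[0,0,0]],[35,[0,1,-2],[0,0,0]],[35,[0,0,-2],[0,0,0]]]' 40
python3 -c "
from h import *
J(0,-46,40.6)"
python3 -m inch '[[35,[0,-1,1],[0,0.2,0.4]],[48,[0,0,0],[0,0,0]],[48,[0,0,0],[0,0,0]],[48,[0,0,0],[0,0,0]],[48,[-40,0,0],[0,0,0]],[48,[-50,0,0],[0,0,0]],[48,[0,0,0],[0,0,0]]]'
python3 -c "
from h import *
J(-105,-110,76,-2.84)"
```

```text
time: 44.58
position: [0.5525, 0.0031, 0.0409]
tool_rot: [-0.508, -0.489, 0.515, -0.487]
ft_force: [-2.2, -8.8, -1.1]
grip_width: 0.0391
cur yaw -92.7 tilt 0.60 q6 -0.14 pos [552.5   3.1  40.9] grip 39.1 F [-2.2 -8.8 -1.1] | turn [0.1 0.3 0.5], then shift [0.3 0.1 1. ]
time: 45.45
position: [0.5562, 0.002, 0.1338]
tool_rot: [0.513, 0.486, -0.51, 0.49]
ft_force: [-0.2, -1.4, -1.4]
grip_width: 0.0479
cur yaw -92.7 tilt 0.45 q6 -0.15 pos [556.2   2.  133.8] grip 47.9 F [-0.2 -1.4 -1.4] | turn [-89.9   0.4  -0.3], then shift [  57.8  -64.2 -108.6]
```

```bash
python3 -m inch '[[60,[0,0,20],[-10,0,0]],[60,[0,0,0],[-10,0,0]],[60,[0,0,0],[-10,0,0]],[60,[0,0,0],[-10,0,0]],[60,[0,0,0],[-10,0,0]],[60,[0,0,0],[-10,0,0]],[60,[0,0,0],[-10,0,0]],[60,[0,0,0],[-10,0,0]],[60,[0,0,0],[-8,0,0]],[60,[0,0,0],[0,0,0]]]'
python3 - <<'E'
from h import *
print(to_world('top',(328.8,247.1),.1))
J(-105,-113,76,-2.84)
E
```

```text
time: 46.7
position: [0.5503, -0.0159, 0.1248]
tool_rot: [0.012, 0.709, -0.01, 0.705]
ft_force: [-0.6, 0.3, 0.7]
grip_width: 0.0598
[ 0.44622752 -0.06506774  0.1       ]
cur yaw -1.8 tilt 0.29 q6 -1.77 pos [550.3 -15.9 124.8] grip 59.8 F [-0.6  0.3  0.7] | turn [ 1.1 -0.3 -0.1], then shift [  48.8  -49.  -103.6]
```

```bash
python3 -m inch '[[60,[0,-27,-50],[0,-0.3,0]],[60,[0,-26,-50],[0,0,0]],[60,[0,0,0],[-3,0,0]]]'
python3 - <<'E'
from h import *
go(.4445,-.0655,.077,2)
im=snap('top','t8.png',(220,150,360,260),5)
E
```

```text
time: 47.08
position: [0.446, -0.066, 0.1229]
tool_rot: [-0.005, 0.707, 0.007, 0.707]
ft_force: [0.5, -1.1, 0.2]
grip_width: 0.0598
cur yaw 1.0 tilt 0.16 q6 -1.99 pos [446.  -66.  122.9] grip 59.8 F [ 0.5 -1.1  0.2] | turn [-1.   0.  -0.2], then shift [45.9  0.5 -1.5]
```

View pics/t8.png

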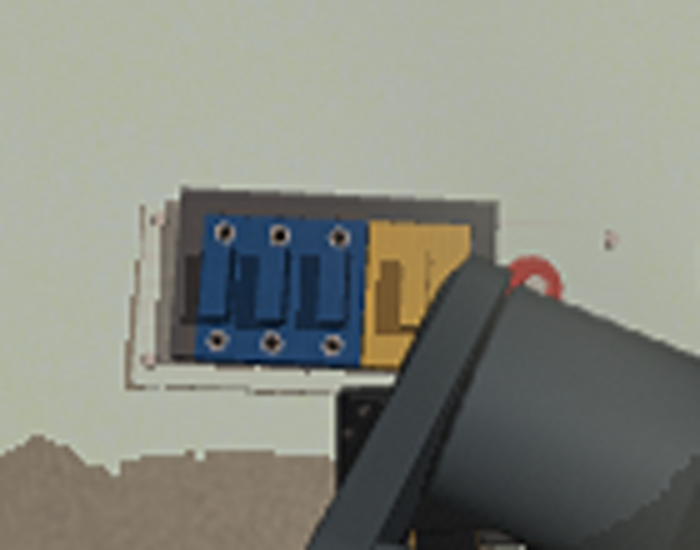

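```bash
python3 -m inch '[[50,[20,0,-1.5],[-1,0,0]],[50,[20,0,0],[0,0,0]],[50,[5,0,0],[0,0,0]],[15,[0,0,0],[0,0,0]],[15,[0,0,0],[0,0,0]],[15,[0,0,0],[0,0,0]],[15,[0,0,0],[0,0,0]],[15,[0,0,0],[0,0,0]]]' 20
python3 - <<'E'
from h import *
go(.4445,-.0655,.077,2)
E
```

```text
time: 48.12
position: [0.4505, -0.0668, 0.0782]
tool_rot: [-0.01, 0.704, 0.01, 0.71]
ft_force: [0.4, -0.7, -4.6]
grip_width: 0.0214
cur yaw 1.6 tilt 0.54 q6 -2.00 pos [450.5 -66.8  78.2] grip 21.4 F [ 0.4 -0.7 -4.6] | turn [-0.4  0.5  0. ], then shift [ 1.2  1.5 -6. ]
```

```bash
cat >> h.py <<'E'
def K(deg,r=.102,z=.077):
    # pose at lever angle deg
    px,py=.5493,-.0619; t=JG[2]+np.pi/2+np.radians(deg)
    o=get_obs(); p=o['position']; print('lever now %.1f r %.4f'%(np.degrees(np.arctan2(p[1]-py,p[0]-px)-JG[2]-np.pi/2)%360,np.hypot(p[0]-px,p[1]-py)))
    go(px+r*np.cos(t),py+r*np.sin(t),z,-92.84+deg)
E
python3 -m inch '[[15,[0,10,0],[5.8,0,0]],[15,[0,10.3,0.5],[5.8,0,0]],[15,[0,10.3,0.5],[5.8,0,0]],[15,[0,10.3,0.5],[5.8,0,0]],[15,[0,0,0],[0,0,0]]]' 20
python3 -c "
from h import *
K(60)"
```

```text
time: 48.75
position: [0.4568, -0.0266, 0.0781]
tool_rot: [0.136, 0.691, -0.136, 0.697]
ft_force: [1.1, 0.4, -1.6]
grip_width: 0.0215
lever now 71.9 r 0.0990
cur yaw -22.2 tilt 0.50 q6 -1.49 pos [456.8 -26.6  78.1] grip 21.5 F [ 1.1  0.4 -1.6] | turn [10.7  0.5 -0.1], then shift [ 1.1 20.5 -5.1]
```

Tracking the arc well.

```bash
python3 -m inch '[[15,[0,10,0.3],[5.8,0,0]],[15,[0,10.3,0.5],[5.8,0,0]],[15,[0,10.3,0.5],[5.8,0,0]],[15,[0,10.3,0.5],[5.8,0,0]],[15,[0,10.3,0.5],[5.8,0,0]],[15,[0,10.3,0.5],[5.8,0,0]],[15,[0,0,0],[0,0,0]]]' 20
python3 -c "
from h import *
K(20)"
```

```text
time: 49.62
position: [0.493, 0.0195, 0.0781]
tool_rot: [0.338, 0.62, -0.339, 0.622]
ft_force: [0.9, 2.1, -0.6]
grip_width: 0.0214
lever now 37.5 r 0.0990
cur yaw -57.1 tilt 0.20 q6 -0.76 pos [493.   19.5  78.1] grip 21.4 F [ 0.9  2.1 -0.6] | turn [15.7  0.2 -0. ], then shift [ 1.1 29.8 -7.6]
```

```bash
python3 -m inch '[[15,[0,10,0.3],[5.8,0,0]],[15,[0,10.3,0.5],[5.8,0,0]],[15,[0,10.3,0.5],[5.8,0,0]],[15,[0,10.3,0.5],[5.8,0,0]],[15,[0,10,0.5],[5.8,0,0]],[15,[0,0,0],[0,0,0]]]' 20
python3 -c "
from h import *
K(0)"
```

```text
time: 50.38
position: [0.5387, 0.0363, 0.0781]
tool_rot: [0.482, 0.518, -0.482, 0.517]
ft_force: [1.4, 3.2, -1.7]
grip_width: 0.0213
lever now 9.0 r 0.0988
cur yaw -85.9 tilt 0.05 q6 -0.21 pos [538.7  36.3  78.1] grip 21.3 F [ 1.4  3.2 -1.7] | turn [ 6.9 -0.   0. ], then shift [ 1.1 15.5 -4.4]
```

```bash
python3 -m inch '[[15,[0,8,0],[4,0,0]],[15,[0,6,0],[3,0,0]],[15,[0,3,0],[0,0,0]],[15,[0,3,0],[0,0,0]],[15,[0,3,0],[0,0,0]]]' 20
python3 -c "
from h import *
K(0)"
python3 -m inch '[[15,[0,4,0],[0,0,0]],[15,[0,4,0],[0,0,0]]]' 20
python3 -c "
from h import *
K(0)"
```

```text
time: 51.0
position: [0.5539, 0.037, 0.0779]
tool_rot: [-0.508, -0.493, 0.514, -0.484]
ft_force: [-6.6, 2.2, 6.0]
grip_width: 0.0215
lever now 0.2 r 0.0990
cur yaw -92.6 tilt 0.90 q6 -0.09 pos [553.9  37.   77.9] grip 21.5 F [-6.6  2.2  6. ] | turn [ 0.3 -0.2  0.9], then shift [ 0.9  0.3 -3. ]
time: 51.25
position: [0.5539, 0.0371, 0.0777]
tool_rot: [-0.503, -0.499, 0.517, -0.48]
ft_force: [-9.5, 1.4, 8.3]
grip_width: 0.0215
lever now 0.2 r 0.0991
cur yaw -92.4 tilt 1.88 q6 -0.09 pos [553.9  37.1  77.7] grip 21.5 F [-9.5  1.4  8.3] | turn [ 0.5 -0.2  1.9], then shift [ 0.7  0.4 -2.9]
```

```bash
python3 -m inch '[[15,[0,-0.3,0],[0,0,1.5]],[45,[0,0,0],[0,0,0]],[45,[0,0,0],[0,0,0]],[45,[0,0,0],[0,0,0]],[45,[-40,0,0],[0,0,0]],[45,[-50,0,0],[0,0,0]],[60,[-40,0,40],[0,0,0]],[60,[0,0,55],[0,0,0]],[60,[0,0,55],[0,0,0]],[60,[0,0,55],[0,0,0]],[60,[0,0,55],[0,0,0]],[60,[0,0,0],[0,0,0]]]'
python3 - <<'E'
from h import *
t=snap('top','t9.png',(130,80,530,330),2); s=snap('scene','s9.png',(290,150,410,240),6)
go(.4,-.3,.2)
E
```

```text
time: 52.75
position: [0.5512, -0.2362, 0.214]
tool_rot: [-0.508, -0.488, 0.508, -0.495]
ft_force: [-0.3, 0.6, -0.1]
grip_width: 0.06
cur yaw -91.7 tilt 0.39 q6 -0.55 pos [ 550.5 -231.9  213.6] grip 60.2 F [0.2 0.9 0.4] | turn [88.3 -0.  -0.4], then shift [ 13.6  68.1 150.5]
```

View pics/t9.png

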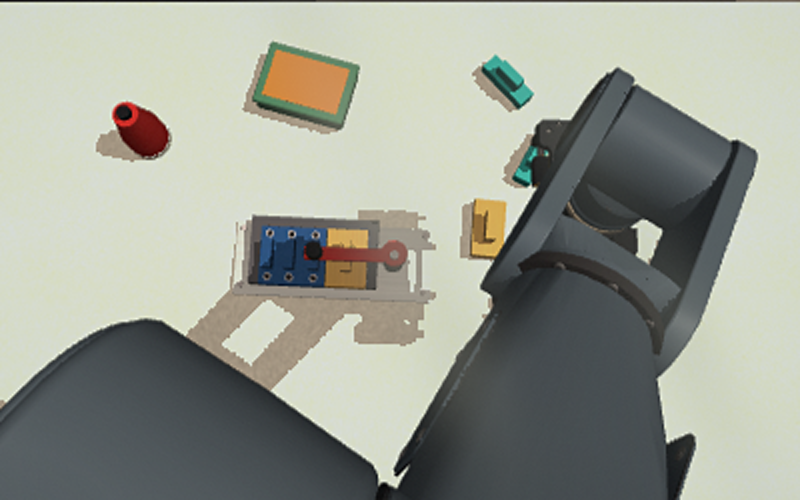

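View pics/s9.png

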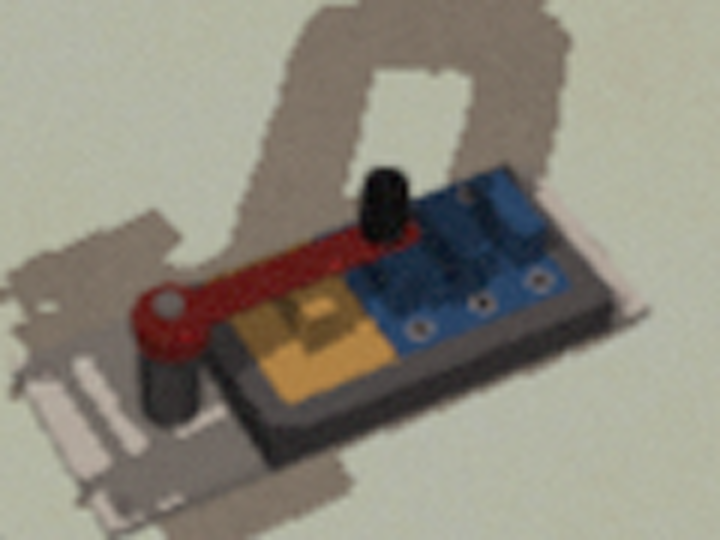

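```bash
python3 -c "
from h import *
print(robot.hand_in())"
```

```text
the job is handed in; nothing more can be done
None
```

The job is done and handed in at about 53 s of the 210 s allowed; the rig gave no verdict.

- **Brackets:** I swung the keeper open and set the three blue brackets found on the bench flat in the channel. Each was pushed until it met the rear stop and then the left stop or its neighbour. One squeezed to 24.0 mm. I did not squeeze the other two; their rivet spacing in the top picture fits 36 and 30 mm.
- **Spacer:** A 24 + 36 + 30 mm row needs the 56 mm spacer. The brass one I picked squeezed to 55.6 mm. It went into the gap without resistance, seated on the floor, and was brought level with the brackets.
- **Keeper:** I swung it onto its end stop. It stopped moving with about 9 N against the push, at a lever angle of about 0.2° by my estimate.

**Last checks:** the two final pictures show the row tight and home, the keeper over it and the gripper clear. The tin and the red cone are where they were. The arm hid the yellow cone and most of the other spacers in the last top picture. I last saw the yellow cone part-way through, and the arm did not go near it after that.

**Disagreements:**
- **Third bracket:** it met its neighbour about 3 mm from where a 30 mm bracket should. I put that down to an off-centre grip, which fits the camera position of the bracket when I picked it up.
- **Jig position:** the camera estimate was off by about 2 mm in x. I corrected it by touch.

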